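Put the drinks away on the courtyard rack, tall ones at the back first

ROBOT

A 6-joint arm with a two-finger parallel gripper is mounted at the origin on the work surface. World frame = base frame: x ahead of the robot, y to its left, z up, the work surface at z = 0. Lengths are in mm, angles in degrees, forces in N, time in s.
With the tool pointing down it reaches from about 350 to 975 mm from the base axis. Payload 7.1 kg.
Tool frame: the origin (TCP) lies midway between the tips of the shut fingers; the grasp point (between the pads) lies 19 mm behind it; z points along the fingers, y is the line along which they close (so a half turn about z gives the same grasp; the last joint's range is limited). The gripper opens to 88 mm and grips with 3 to 60 N. Pads are 20 mm wide; open, the fingers measure 115 mm over their backs; the gripper's body (75 mm by 178 mm) begins 61 mm behind the grasp point.
Start: joints at [72.135, 24.242, 93.386, -0, 62.372, -1.089], TCP at [180.365, 598.392, 222.675] pointing down, gripper open.
Joint ranges: [-172.04, 172.04], [-51.8, 120.97], [4.93, 147.93], [-75.15, 255.16], [6.16, 154.13], [-145.62, 145.62]. Speed limits (degrees/s): [136.94, 136.94, 172.46, 180, 180, 180].

INTERFACE

Orientations are given as a 3x3 rotation matrix whose columns are the frame's x, y, z axes.
In Python, from station import env gives the robot as it stands. The module is installed in compiled form; this text tells all that it offers.
- The arm moves only by the tool step_arm, never from a script. Its argument "commands" is a list of rows, each an object of numbers: "x", "y", "z": the shift along the tool's x, y, z in mm; "wx", "wy", "wz": the turn, a rotation vector about the tool's x, y, z in degrees; "grip": the finger opening in mm, from 0 to 87.8. A call has 1 to 8 rows; each row shifts and turns the commanded pose from where the row before left it, along the tool's axes as they then stand; what a row does not reach is not made up. A row lasts 1/8 s, in which the tool goes at most 62.5 mm and 10.7 degrees, less where a joint would pass 70% of its speed; a pose out of reach is approached as far as the arm can. A call with a gripper value outside its range is refused whole. The fingers move at their own pace and stop on an object; the grip force is fixed at half the most. Time passes only in rows, so rows that do not move let the fingers close. It gives the time, the measured TCP pose, the force, the opening and the grip force at its end, in the units of the state.
- env.state(): the state, without advancing time (a new reading comes with each control period).
- env.capture(name): name is "side" or "top" or "wrist"; returns the picture (384x512x3 uint8, red, green, blue); there is no depth.
- env.camera_params(name): a dict with "intrinsics" (3x3 intrinsics, pixels), "position" and "rotation" of the camera in the world; the wrist camera has in their place "mount" (4x4, takes a point from camera to tool coordinates, whose origin is the TCP and whose axes are the flange's). Camera axes: x right, y down, z forward; pixel columns grow to the right and rows downward; lengths in mm; the calibration is good to about 2 mm. A picture is of the moment at which its call begins: read the wrist's pose just before it. camera_params takes no time and is no camera call.
- env.job_done(): hands the job in; it is judged then, once.
The state is a dict: "t": time; "joint_positions": joint angles; "dq": joint speeds; "tau": joint torques, N m; "ee_pos": TCP position; "tcp_rot": TCP orientation; "contact_force": force on the tool from outside, world axes, zero at the start; "ft_torque": the same for the moment, N m; "opening": opening from 0.0 (shut) to 1.0 (fully open); "finger_force": force on a finger pad.
Only numpy, scipy, OpenCV 4.12 (cv2) and the standard library are available. Lean on these libraries where they do the work, as an engineer would, in place of code of your own. Each camera call takes 0.05 s, during which the arm holds its last target. There are 200 camera calls.

TASK

Put the drinks things away on the two-tier rack: stand both yellow bottles on its lower deck at the back, side by side and fully under the slatted top shelf, and then stand the glass tumbler on the deck in front of them, all upright and let go. Set each one down without dropping it or tipping it over, and do not bump the top shelf. Leave the bottle opener, the green lid, the tin bin and the potted herb where they are.

Things in the scene. Friction and masses are not known exactly. Their poses are not given: they have to be found in the camera images.
- rack: Fixed cedar and steel rack, open at front and sides. Origin: table level, under the lower deck's centre; x points from its front (robot side) to its back, z up. Deck: flat board, x -110 to 110 mm, y -150 to 150 mm, upper face 35 mm above the table, no lip. 16 mm steel uprights at x 100, y +-142 mm, with a 10 mm guard rail between them 50 mm above the deck.
- rack_top: The rack's fixed slatted top shelf; same origin and axes as rack. It covers only the back half of the deck: x 0 (its front edge) to 112 mm, y -155 to 155 mm. Underside 355 mm above the table (320 mm above the deck), 14 mm thick; at its ends only (y +-142 mm) thin brackets hang lower, with a brace to the upright. Coasters and a blue jar, up to 50 mm high, stand on it.
- deck (a point): Centre of the upper face of the rack's lower deck (35 mm above the rack's origin); axes as the rack's.
- bottle_a_center (a point): Yellow bottle with blue label and steel crown cap, upright; point on its axis half-way up, 105 mm above its foot, z towards the cap. 210 mm tall; body 60 mm in diameter up to 105 mm, then a shoulder, then a straight neck 28 mm in diameter from 148 to 200 mm above the foot; cap 31 mm wide, 10 mm high. About 0.4 kg.
- bottle_b_center (a point): The second yellow bottle, the same in every way; point on its axis 105 mm above its foot.
- tumbler_center (a point): A clear glass tumbler, open at the top, standing upright on the table; this point is on its axis half-way up, 50 mm above its foot. 100 mm tall, 58 mm wide at the foot, 68 mm at the rim, wall 3 mm. About 0.24 kg.
- turntable: Small plastic turntable on which the two bottles stand at the start. Fixed grey base, origin at table level on its axis, which is vertical. Its white plate, 200 mm in diameter with a rim 6 mm high, turns freely when pushed; the face on which the bottles stand is 17 mm above the table. It may be left turned.
- opener_center (a point): Chrome bottle opener lying on the table, 152 mm long along its x axis, 43 mm wide, 5 mm thick; point at its middle. To be left alone.
- lid_center (a point): Round green silicone lid with a knob, lying on the table, 110 mm across, 28 mm high over the knob; point on its axis 14 mm above the table. To be left alone.
- tin_center (a point): Tin bin with a shut lid, a front latch and a wire handle, 120 mm deep, 156 mm wide, 133 mm high over the handle; point on its vertical middle line 58 mm above the table. To be left alone.
- pot_center (a point): Herb in a terracotta pot, 98 mm across, about 140 mm high with its leaves; point on its axis 43 mm above the table. To be left alone.
Mind the look-alikes: they are no part of the job. There is more than one size of the part that bears tumbler_center; the job needs the largest.

How it is judged (in metres and radians):
On the way, in this order (a step that is already met when the one before it is completed fails the run):
1. both bottles stand upright at the back of the lower deck, under the top shelf (x of bottle_a_center in the frame of rack between 0.018 and 0.085 m and y of bottle_a_center in the frame of rack between -0.125 and 0.125 m and z of bottle_a_center in the frame of rack between 0.132 and 0.148 m and angle between each of bottle_a_center, bottle_b_center's own z axis and vertical below 0.12 rad and linear speed of each of bottle_a, bottle_b below 0.03 m/s and x of bottle_b_center in the frame of rack between 0.018 and 0.085 m and y of bottle_b_center in the frame of rack between -0.125 and 0.125 m and z of bottle_b_center in the frame of rack between 0.132 and 0.148 m), for 0.2 s.
2. the tumbler stands upright on the deck in front of the bottles (all of step 1 and x of tumbler_center in the frame of rack between -0.085 and -0.015 m and y of tumbler_center in the frame of rack between -0.125 and 0.125 m and z of tumbler_center in the frame of rack between 0.077 and 0.093 m and angle between tumbler_center's own z axis and vertical below 0.12 rad and linear speed of tumbler below 0.03 m/s), for 0.2 s.
At the end, for the whole second after the job is handed in: Bottles on the lower deck, axes 18-85 mm behind the top shelf's front edge; tumbler on the deck, axis 15-85 mm in front of that edge; all within 125 mm of the deck's middle line, on the deck within 8 mm, upright within 0.12 rad, still (under 0.03 m/s) and let go (all of step 2 and contact force between the fingers and bottle_a below 0.5 N and contact force between the fingers and bottle_b below 0.5 N and contact force between the fingers and tumbler below 0.5 N); the robot touches nothing.
It fails at once if a bottle or the tumbler is tipped over (more than 0.7 rad) (angle between any of bottle_a_center, bottle_b_center, tumbler_center's own z axis and vertical above 0.7 rad).
It fails at once if a bottle or the tumbler is dropped (faster than 0.6 m/s while the fingers do not touch it) ((linear speed of bottle_a above 0.6 m/s and contact force between the fingers and bottle_a below 0.05 N) or (linear speed of bottle_b above 0.6 m/s and contact force between the fingers and bottle_b below 0.05 N) or (linear speed of tumbler above 0.6 m/s and contact force between the fingers and tumbler below 0.05 N)).
It fails at once if the top shelf is bumped (more than 20 N) (contact force between any of the arm, the fingers, bottle_a, bottle_b, tumbler and rack_top above 20 N).
It fails at once if the opener, the lid, the tin bin or the pot is moved more than 30 mm (distance of any of opener_center, lid_center, tin_center, pot_center from where it was at the start of the episode above 0.03 m).
It also fails if it takes over 72 s, if anything falls off the work surface, if the arm or the gripper's body presses on something with over 40 N, if the wrist force passes 120 N, or if a joint passes its speed limit or range.

## Working session

There is one attempt and no reset: what is moved stays moved. The work goes in short steps, Python scripts to look and compute and a tool call to move; the robot and the scene stay as the last step left them, time stands still between calls to the robot, and variables do not carry over. Pictures are saved under pics/ and viewed, at most 10 in all, crops included, and the job is handed in when it is done.

Besides the shell and the picture viewer there is one more tool, called after "Call:" as a command line: name --argument value ..., lists and objects as JSON in quotes. step_arm: Moves the arm, as the interface text tells. Its arguments: {"type":"object","properties":{"commands":{"type":"array","items":{"type":"object","properties":{"x":{"type":"number"},"y":{"type":"number"},"z":{"type":"number"},"wx":{"type":"number"},"wy":{"type":"number"},"wz":{"type":"number"},"grip":{"type":"number"}}}}},"required":["commands"]}

```bash
mkdir -p pics; cat > h.py <<'E'
import numpy as np, cv2
from station import env
def P(n):
    c=env.camera_params(n); K=np.array(c['intrinsics'])
    if 'mount' in c:
        s=env.state(); M=np.array(c['mount']); R=np.array(s['tcp_rot']); p=np.array(s['ee_pos'])
        return K,R@M[:3,:3],R@M[:3,3]+p
    return K,np.array(c['rotation']),np.array(c['position'])
def ray(cam,u,v,z):
    K,R,p=cam; d=R@np.linalg.inv(K)@np.array([u,v,1.]); return p+d*(z-p[2])/d[2]
def proj(cam,X):
    K,R,p=cam; q=K@(R.T@(np.array(X,float)-p)); return q[:2]/q[2]
def snap(n,f):
    cam=P(n); im=np.array(env.capture(n))[:,:,::-1].copy(); cv2.imwrite('pics/'+f,im); return cam,im
E
python3 - <<'E'
from h import *
s=env.state(); print(s['t'],s['ee_pos'],s['tcp_rot'],s['opening'])
c1,a=snap('top','t0raw.png'); c2,b=snap('side','s0raw.png'); c3,w=snap('wrist','w0raw.png')
for c in (c1,c2,c3): print(c[0][0],c[0][1],c[2],c[1].tolist())
for n in 'ts': cv2.imwrite(f'pics/{n}0.png',cv2.resize(cv2.imread(f'pics/{n}0raw.png'),(800,600),interpolation=cv2.INTER_CUBIC))
E
```

```text
0.0 [180.21527788 597.86766813 221.89554069] [[-9.57438946e-01  2.88635494e-01 -4.64794401e-04]
 [ 2.88635868e-01  9.57437802e-01 -1.48031987e-03]
 [ 1.77388728e-05 -1.55147223e-03 -9.99998796e-01]] 0.9991608283286993
[463.73664168   0.         253.94714985] [  0.         463.73664168 193.28547171] [ 240.62700084   -7.75367927 1604.66825304] [[-0.018302407232845985, -0.9838641021789668, 0.17797879180694076], [-0.9997790166106452, 0.019850260862574923, 0.006919905255054812], [-0.010341171816301675, -0.1778128105263033, -0.9840099921129878]]
[372.29503284   0.         258.94336656] [  0.         372.29503284 196.65078321] [ 236.9969753  -695.36061375  711.70928981] [[0.9452391336057274, -0.18858321667552483, 0.266381963895092], [-0.3259342237713646, -0.5879956640140949, 0.7402891197871151], [0.017025336262526215, -0.7865732448341576, -0.6172622363600515]]
[282.96275108   0.         257.80185943] [  0.         282.96275108 190.36522251] [104.33990162 620.76227688 383.73753655] [[0.2876966920128648, 0.9179555945957354, 0.2731082930913], [0.9577204876133285, -0.2753212681054232, -0.08348453110911103], [-0.00144257080980588, 0.28557963106498047, -0.9583538977383289]]
```

View pics/t0.png

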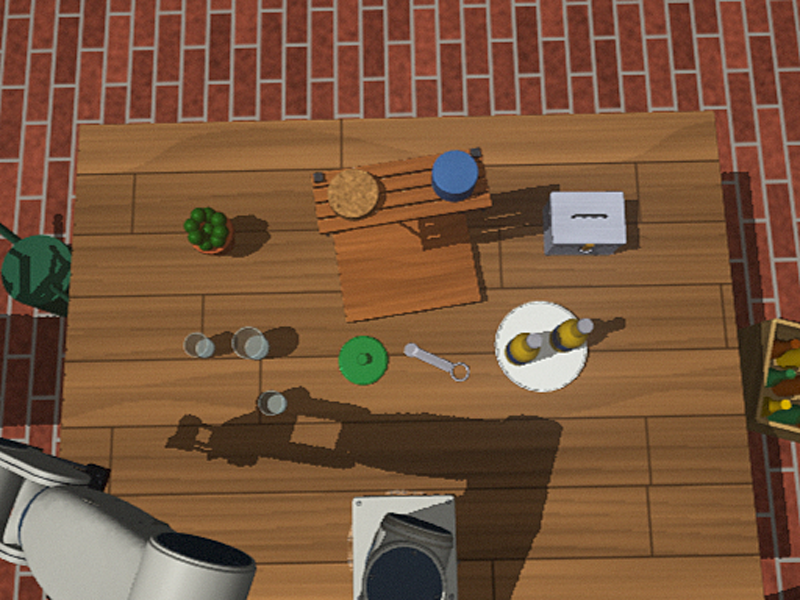

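View pics/s0.png

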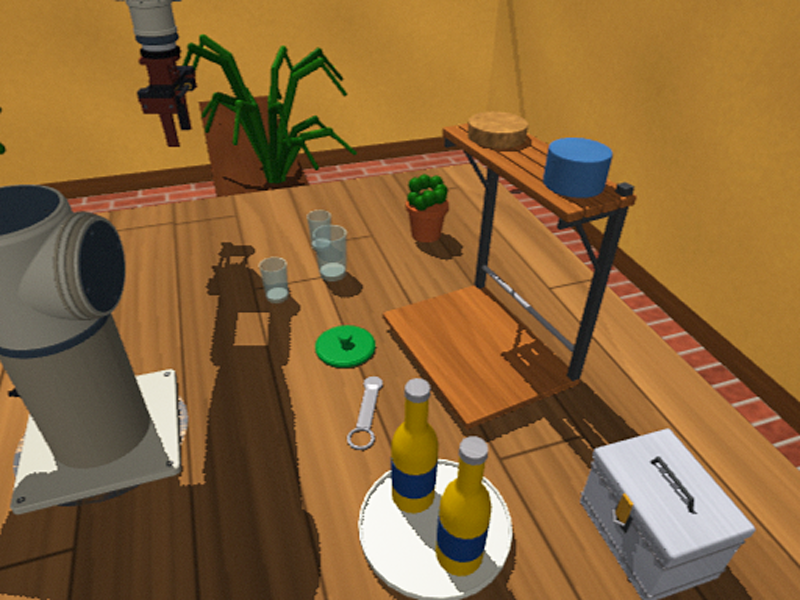

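Top view (800-px scale): bottle caps at about (534,341) and (585,326) on the plate at (541,346). The deck's front corners are at (347,321) and (482,301). The largest tumbler is at (250,344), the lid at (363,360) and the opener at (437,362). The side view agrees.

```bash
python3 - <<'E'
from h import *
T=P('top'); S=P('side'); k=1.5625
for n,u,v,z in [('capA',534,341,227),('capB',585,326,227),('plate',541,346,20),('deckFL',347,321,35),('deckFR',482,301,35),('topFL',323,233,369),('topFR',491,207,369),('topBL',314,175,369),('topBR',480,151,369),('tumRim',250,342,100),('tumSm1',199,345,80),('tumSm2',271,403,80),('lid',363,360,10),('opener1',408,349,3),('opener2',468,375,3),('tinTL',551,193,116),('tinBR',625,255,0),('pot',210,240,80)]:
    print(n,ray(T,u/k,v/k,z).round())
for n,u,v,z in [('capA',417,383,227),('capB',474,440,227),('deckFL',384,316,35),('deckFR',467,425,35),('deckBR',580,380,35),('tumRim',331,234,100),('tumfoot',333,272,0)]:
    print('side',n,ray(S,u/k,v/k,z).round())
# yellow/blue/grey masks
for c,f in ((T,'t'),(S,'s')):
    im=cv2.imread(f'pics/{f}0raw.png'); hsv=cv2.cvtColor(im,cv2.COLOR_BGR2HSV)
    m=cv2.inRange(hsv,(20,180,90),(32,255,255))
    nn,_,st,ce=cv2.connectedComponentsWithStats(m)
    print(f,[(s.tolist(),x.round(1).tolist()) for s,x in zip(st,ce) if 30<s[4]<5000])
E
```

```text
capA [ 409. -259.  227.]
capB [ 436. -358.  227.]
plate [ 423. -311.   20.]
deckFL [484. 113.  35.]
deckFR [ 523. -184.   35.]
topFL [591. 129. 369.]
topFR [ 632. -169.  369.]
topBL [698. 145. 369.]
topBR [ 737. -154.  369.]
tumRim [434. 312. 100.]
tumSm1 [432. 424.  80.]
tumSm2 [307. 270.  80.]
lid [401.  80.  10.]
opener1 [424. -19.   3.]
opener2 [ 364. -150.    3.]
tinTL [ 740. -332.  116.]
tinBR [ 629. -516.    0.]
pot [662. 407.  80.]
side capA [ 414. -253.  227.]
side capB [ 442. -349.  227.]
side deckFL [484. 103.  35.]
side deckFR [ 525. -183.   35.]
side deckBR [ 740. -154.   35.]
side tumRim [437. 310. 100.]
side tumfoot [438. 321.   0.]
t [([357, 204, 18, 18, 199], [364.7, 213.6]), ([327, 213, 17, 18, 174], [333.6, 223.0]), ([497, 224, 15, 11, 124], [505.1, 229.3]), ([492, 256, 15, 8, 86], [498.5, 259.2])]
s [([250, 256, 30, 48, 1039], [265.1, 282.0]), ([281, 293, 33, 52, 1185], [298.0, 321.9]), ([251, 313, 27, 15, 220], [264.0, 321.3]), ([279, 349, 30, 20, 233], [292.9, 361.1])]
```

Call:
step_arm --commands '[{"z": -50},{"wy": -10},{}]'

```text
invalid input
```

```bash
python3 -c "
from h import *
s=env.state(); print(s['t'],s['joint_positions'],s['ee_pos'],np.round(s['tcp_rot'],3).tolist())"
```

```text
0.15 [ 7.21360242e+01  2.42731629e+01  9.34215522e+01  4.77495033e-05
  6.23737442e+01 -1.08972495e+00] [180.22642394 597.98711066 222.09225323] [[-0.957, 0.289, -0.0], [0.289, 0.957, -0.001], [0.0, -0.001, -1.0]]
```

Call:
step_arm --commands '[{"x": 0,"y": 0,"z": -50,"wx": 0,"wy": 0,"wz": 0,"grip": 87},{"x": 0,"y": 0,"z": 0,"wx": 0,"wy": -10,"wz": 0,"grip": 87},{"x": 0,"y": 0,"z": 0,"wx": 0,"wy": 0,"wz": -10,"grip": 87}]'

```text
t: 0.52
ee_pos: [178.8, 599.0, 273.0]
tcp_rot: [[-0.979, 0.116, 0.168], [0.11, 0.993, -0.05], [-0.173, -0.03, -0.985]]
contact_force: [-0.2, -0.0, -0.1]
opening: 0.992
finger_force: 0.0
```

```bash
python3 -c "
from h import *
s=env.state(); print(s['t'],s['joint_positions'],s['ee_pos'],np.round(s['tcp_rot'],3).tolist())"
```

```text
0.525 [ 77.2563333   21.78789821  90.7539174  -10.84451934  68.46809698
  -2.12364397] [178.82433734 598.97245017 272.96044696] [[-0.979, 0.116, 0.168], [0.11, 0.993, -0.05], [-0.173, -0.03, -0.985]]
```

Call:
step_arm --commands '[{"x": 0,"y": 0,"z": -40,"wx": 0,"wy": 0,"wz": 10,"grip": 87},{"x": 0,"y": 0,"z": 0,"wx": 0,"wy": 10,"wz": 0,"grip": 87},{"x": 0,"y": 0,"z": -40,"wx": 0,"wy": 10,"wz": 0,"grip": 87},{"x": 0,"y": 0,"z": -40,"wx": 0,"wy": 10,"wz": 0,"grip": 87},{"x": 0,"y": 0,"z": 0,"wx": 0,"wy": 10,"wz": 0,"grip": 87},{"x": 0,"y": 0,"z": 0,"wx": 0,"wy": 10,"wz": 0,"grip": 87}]'

```text
t: 1.27
ee_pos: [181.1, 598.6, 392.8]
tcp_rot: [[-0.731, 0.289, -0.618], [0.219, 0.957, 0.189], [0.646, 0.003, -0.763]]
contact_force: [-0.0, 0.5, 0.1]
opening: 0.991
finger_force: 0.0
```

```bash
cat >> h.py <<'E'
from scipy.spatial.transform import Rotation as Ro
from scipy.optimize import least_squares
def fk(q,p):
    a1,d1,a2,d4,e,L=p; q=np.radians(q)
    A=Ro.from_euler('Z',q[0]); B=A*Ro.from_euler('Y',q[1]); C=B*Ro.from_euler('Y',q[2])
    D=C*Ro.from_euler('ZYZ',[q[3],q[4],q[5]+np.pi/2])
    return A.apply([a1,0,d1])+B.apply([0,0,a2])+C.apply([e,0,d4])+D.apply([0,0,L]), D
def log():
    s=env.state()
    with open('log.txt','a') as f: f.write(' '.join(map(str,[*s['joint_positions'],*s['ee_pos']]))+'\n')
    return s
def fit():
    d=np.loadtxt('log.txt'); p0=np.array([0,310,500,475,0,300.])
    return least_squares(lambda p:np.r_[np.concatenate([fk(r[:6],p)[0]-r[6:] for r in d]),(p-p0)*.005],p0)
E
cat > log.txt <<'E'
72.136 24.273 93.4215 0 62.3737 -1.0897 180.226 597.987 222.092
77.2563333   21.78789821  90.7539174  -10.84451934  68.46809698  -2.12364397 178.82433734 598.97245017 272.96044696
E
python3 -c "
from h import *
s=log(); print(s['t'],s['joint_positions'],s['ee_pos'],np.round(s['tcp_rot'],3).tolist())
print(fk(s['joint_positions'],[0]*6)[1].as_matrix().round(3))
f=fit();print(f.x.round(1),f.fun.round(2))"
```

```text
1.275 [ 54.35995784  21.89627661  83.8017022   37.78398131  89.55240809
 -24.43103004] [181.08252473 598.55631694 392.83184321] [[-0.731, 0.289, -0.618], [0.219, 0.957, 0.189], [0.646, 0.003, -0.763]]
[[-0.731  0.289 -0.618]
 [ 0.219  0.957  0.189]
 [ 0.646  0.003 -0.763]]
[  2.7 304.9 605.2 475.6 102.6 322.4] [ 1.135e+01 -3.590e+00  2.900e-01  1.376e+01 -3.180e+00 -5.200e-01
  3.340e+00 -2.390e+00  2.300e-01  1.000e-02 -3.000e-02  5.300e-01
  0.000e+00  5.100e-01  1.100e-01]
```

```bash
sed -i 's/a1,d1,a2,d4,e,L=p;/a1,d1,a2,d4,e,L,b=p;/; s/\[a1,0,d1\]/[a1,b,d1]/; s/475,0,300\.\]/475,0,300.,12]/' h.py
python3 -c "
from h import *
f=fit();print(f.x.round(1),f.fun.round(2))"
```

```text
[  1.2 315.3 559.  484.9  76.6 309.6  11.9] [-0.01 -0.02  0.01  0.    0.06 -0.02 -0.01 -0.04  0.01  0.01  0.03  0.3
  0.05  0.38  0.05 -0.  ]
```

Call:
step_arm --commands '[{"x": 0,"y": 0,"z": 0,"wx": 0,"wy": 10,"wz": 0,"grip": 87},{"x": 0,"y": 0,"z": 0,"wx": 0,"wy": 10,"wz": 0,"grip": 87},{"x": 0,"y": 0,"z": 0,"wx": 0,"wy": 10,"wz": 0,"grip": 87}]'

```text
t: 1.65
ee_pos: [181.2, 598.3, 391.7]
tcp_rot: [[-0.323, 0.29, -0.901], [0.097, 0.957, 0.273], [0.941, 0.001, -0.337]]
contact_force: [-0.1, -0.7, -0.4]
opening: 0.989
finger_force: 0.0
```

```bash
python3 -c "
from h import *
s=log(); print(s['t'],np.round(s['joint_positions'],1),s['ee_pos'],np.round(s['tcp_rot'],3).tolist())
f=fit();print(f.x.round(1),f.fun.round(2))"
```

```text
1.65 [ 47.2  31.8  86.   59.9 102.  -35.7] [181.20518008 598.31147541 391.6620823 ] [[-0.323, 0.29, -0.901], [0.097, 0.957, 0.273], [0.941, 0.001, -0.337]]
[  0.  312.5 562.8 484.9  77.3 309.6  11.9] [ 0.    0.02 -0.   -0.01  0.01 -0.   -0.   -0.01  0.   -0.   -0.01  0.
  0.    0.01  0.31  0.05  0.39  0.05 -0.  ]
```

```bash
cat >> h.py <<'E'
PAR=[0,312.5,562.8,484.9,77.3,309.6,11.9]
LO=np.array([-172.04,-51.8,4.93,-75.15,6.16,-145.62]);HI=np.array([172.04,120.97,147.93,255.16,154.13,145.62])
def RT(yaw,tilt):
    y,t=np.radians([yaw,tilt]); z=np.array([np.cos(t)*np.cos(y),np.cos(t)*np.sin(y),-np.sin(t)])
    x=np.array([np.sin(t)*np.cos(y),np.sin(t)*np.sin(y),np.cos(t)]); return np.c_[x,np.cross(z,x),z]
def ik(p,R,q0):
    def f(q):
        P_,D=fk(q,PAR); return np.r_[(P_-p)/3,(Ro.from_matrix(R).inv()*D).as_rotvec()*100]
    r=least_squares(f,np.clip(q0,LO+.01,HI-.01),bounds=(LO,HI)); return r.x,np.abs(r.fun).max()
def row(pa,Ra,pb,Rb):
    return np.r_[Ra.T@(pb-pa),np.degrees(Ro.from_matrix(Ra.T@Rb).as_rotvec())]
O=np.array([612.,-21]);YR=7.7
def rk(x,y):
    c,s=np.cos(np.radians(YR)),np.sin(np.radians(YR)); return O+[c*x-s*y,s*x+c*y]
E
python3 - <<'E'
from h import *
q0=env.state()['joint_positions']
g=np.array([30,40,115,200,60,-90.])
def tcp(x,y,z,yaw,t): return np.array([x,y,z])+19*RT(yaw,t)[:,2]
for n,(x,y),z in [('A',(411,-256),100),('B',(439,-354),100),('P+',rk(50,62),118),('P-',rk(50,-62),118),('T',(436,312),55),('TP',rk(-50,0),90)]:
  for t in (15,25,35):
    o=[]
    for yaw in ((-30,-45,-55,-65,-75) if n in 'AB' else (0,8,15) if n[0]=='P' or n=='TP' else (20,40,60)):
        q,e=ik(tcp(x,y,z,yaw,t),RT(yaw,t),g+[np.degrees(np.arctan2(y,x))-30,0,0,0,0,0]); o.append((yaw,round(e,2),q.round().astype(int).tolist()))
    print(n,t,o)
E
```

```text
A 15 [(-30, np.float64(0.0), [-38, 63, 145, 172, 103, -94]), (-45, np.float64(0.0), [-18, 61, 144, 206, 97, -79]), (-55, np.float64(0.0), [-9, 58, 140, 224, 88, -77]), (-65, np.float64(0.0), [-3, 55, 136, 240, 80, -80]), (-75, np.float64(0.0), [1, 53, 131, 255, 76, -86])]
A 25 [(-30, np.float64(0.0), [-37, 52, 146, 173, 83, -92]), (-45, np.float64(0.0), [-20, 50, 144, 203, 78, -84]), (-55, np.float64(0.0), [-11, 48, 141, 221, 72, -83]), (-65, np.float64(0.0), [-6, 46, 137, 238, 67, -87]), (-75, np.float64(0.0), [-2, 45, 132, 254, 64, -93])]
A 35 [(-30, np.float64(0.0), [-37, 40, 145, 174, 59, -91]), (-45, np.float64(0.0), [-23, 39, 143, 202, 57, -89]), (-55, np.float64(0.0), [-15, 39, 141, 220, 54, -91]), (-65, np.float64(0.0), [-10, 38, 137, 239, 52, -95]), (-75, np.float64(0.32), [-6, 38, 133, 255, 52, -101])]
B 15 [(-30, np.float64(0.0), [-50, 55, 136, 161, 86, -94]), (-45, np.float64(0.0), [-35, 55, 137, 189, 87, -88]), (-55, np.float64(0.0), [-26, 54, 135, 208, 83, -86]), (-65, np.float64(0.0), [-19, 53, 131, 225, 78, -87]), (-75, np.float64(0.0), [-15, 52, 127, 241, 74, -91])]

[... 1799 characters left out ...]
0, np.float64(0.0), [13, 53, 134, 135, 70, -95])]
T 35 [(20, np.float64(0.0), [45, 46, 136, 205, 56, -89]), (40, np.float64(0.0), [30, 46, 137, 170, 59, -91]), (60, np.float64(0.0), [16, 45, 133, 136, 54, -89])]
TP 15 [(0, np.float64(0.0), [-8, 57, 137, 172, 89, -92]), (8, np.float64(0.0), [-16, 57, 136, 157, 86, -95]), (15, np.float64(0.0), [-21, 56, 134, 145, 83, -96])]
TP 25 [(0, np.float64(0.0), [-8, 48, 137, 173, 70, -91]), (8, np.float64(0.0), [-14, 48, 136, 158, 68, -91]), (15, np.float64(0.0), [-19, 47, 134, 146, 66, -91])]
TP 35 [(0, np.float64(0.0), [-7, 40, 135, 173, 50, -89]), (8, np.float64(0.0), [-13, 39, 134, 158, 49, -87]), (15, np.float64(0.0), [-17, 39, 133, 145, 49, -85])]
```

```bash
cat >> h.py <<'E'
import json
def emit(poses,grip,s=None,dec=0):
    """poses: list of (p,R) targets from current; prints rows rounded; simulates rounding"""
    s=s or env.state(); p=np.array(s['ee_pos']); R=np.array(s['tcp_rot']); out=[]
    for pb,Rb in poses:
        r=row(p,R,pb,Rb); t=np.round(r[:3],dec); w=np.round(r[3:],1)
        out.append(dict(zip(['x','y','z','wx','wy','wz'],[float(v)+0 for v in np.r_[t,w]]),grip=grip))
        p=p+R@t; R=R@Ro.from_rotvec(np.radians(w)).as_matrix()
    for i in range(0,len(out),8): print(json.dumps(out[i:i+8]).replace('.0,',',').replace('-0,','0,'))
    return p,R
def jpath(q0,q1,n): return [(lambda a:(a[0],a[1].as_matrix()))(fk(q0+(np.array(q1)-q0)*k/n,PAR)) for k in range(1,n+1)]
def tcp(xy,z,yaw,t): return np.array([xy[0],xy[1],z])+19*RT(yaw,t)[:,2]
A=np.array([411,-256.]);B=np.array([439,-354.])
def back(xy,d,yaw): return np.array(xy)-d*np.array([np.cos(np.radians(yaw)),np.sin(np.radians(yaw))])
E
python3 - <<'E'
from h import *
q0=np.array(env.state()['joint_positions'])
R=RT(-60,20); q1,e=ik(tcp(back(A,130,-60),150,-60,20),R,[-10,45,137,230,75,-85]); print(q1.round(),e)
ps=jpath(q0,q1,24)
for p,R in ps[2::3]: print(p.round(), 'wrist',(p-309*R[:,2]).round(),'yaw',round(np.degrees(np.arctan2(R[1,2],R[0,2]))),'tilt',round(np.degrees(np.arcsin(-R[2,2]))))
emit(ps,87)
E
```

```text
[ 20.  45. 147. 255.  73. -77.] 1.269717208147631
[212. 642. 430.] wrist [461. 459. 428.] yaw 144 tilt 0
[304. 658. 454.] wrist [452. 400. 368.] yaw 120 tilt -16
[432. 623. 442.] wrist [431. 339. 319.] yaw 90 tilt -24
[555. 524. 388.] wrist [399. 279. 280.] yaw 58 tilt -20
[628. 366. 304.] wrist [359. 222. 254.] yaw 28 tilt -9
[620. 175. 217.] wrist [312. 170. 240.] yaw 1 tilt 4
[523. -15. 156.] wrist [261. 125. 239.] yaw -28 tilt 16
[ 355. -162.  143.] wrist [207.  87. 249.] yaw -59 tilt 20
[{"x": 13, "y": 16, "z": -3, "wx": -6.1, "wy": 6.9, "wz": -0.3, "grip": 87}, {"x": 11, "y": 18, "z": -6, "wx": -6.6, "wy": 6.5, "wz": -0.1, "grip": 87}, {"x": 11, "y": 21, "z": -11, "wx": -7.1, "wy": 6, "wz": 0.1, "grip": 87}, {"x": 9, "y": 22, "z": -14, "wx": -7.6, "wy": 5.5, "wz": 0.2, "grip": 87}, {"x": 9, "y": 26, "z": -17, "wx": -8.1, "wy": 4.9, "wz": 0.2, "grip": 87}, {"x": 9, "y": 29, "z": -21, "wx": -8.5, "wy": 4.5, "wz": 0.3, "grip": 87}, {"x": 8, "y": 33, "z": -23, "wx": -8.8, "wy": 4, "wz": 0.2, "grip": 87}, {"x": 7, "y": 36, "z": -26, "wx": -9.1, "wy": 3.4, "wz": 0.1, "grip": 87}]
[{"
[... 511 characters left out ...]
p": 87}, {"x": 5, "y": 63, "z": -27, "wx": -10.2, "wy": 0.4, "wz": -1.2, "grip": 87}]
[{"x": 5, "y": 66, "z": -26, "wx": -10.1, "wy": 0.3, "wz": -1.4, "grip": 87}, {"x": 5, "y": 68, "z": -23, "wx": -10.2, "wy": 0.1, "wz": -1.5, "grip": 87}, {"x": 4, "y": 70, "z": -22, "wx": -10.2, "wy": 0, "wz": -1.6, "grip": 87}, {"x": 5, "y": 72, "z": -20, "wx": -10.1, "wy": -0.1, "wz": -1.7, "grip": 87}, {"x": 5, "y": 72, "z": -17, "wx": -10.1, "wy": -0.1, "wz": -1.8, "grip": 87}, {"x": 6, "y": 74, "z": -14, "wx": -10.1, "wy": -0.2, "wz": -1.9, "grip": 87}, {"x": 5, "y": 74, "z": -12, "wx": -10, "wy": -0.1, "wz": -1.8, "grip": 87}, {"x": 6, "y": 74, "z": -9, "wx": -10, "wy": -0.1, "wz": -1.8, "grip": 87}]
```

```bash
python3 - <<'E'
from h import *
q0=np.array(env.state()['joint_positions'])
w=np.array([225,241,370.]); R=RT(-10,20)
q1,e=ik(w+309.6*R[:,2],R,[45,45,137,230,75,-85]); print(q1.round(),e)
q2,e=ik(tcp(A,275,-60,20),RT(-60,20),[-10,45,137,230,75,-85]); print(q2.round(),e)
a=jpath(q0,q1,20); b=jpath(q1,q2,8)
for p,R in a[3::4]+b[1::2]: print(p.round(), 'wrist',(p-309*R[:,2]).round(),'yaw',round(np.degrees(np.arctan2(R[1,2],R[0,2]))),'tilt',round(np.degrees(np.arcsin(-R[2,2]))))
emit(a+b,87)
E
```

```text
[  45.   20.  135.  246.   57. -115.] 1.30145894061684e-11
[  -7.   17.  141.  243.   58. -111.] 4.218847493575595e-12
[205. 682. 501.] wrist [422. 466. 460.] yaw 135 tilt -8
[337. 688. 566.] wrist [379. 414. 429.] yaw 99 tilt -26
[494. 588. 533.] wrist [332. 359. 403.] yaw 55 tilt -25
[571. 401. 412.] wrist [281. 301. 383.] yaw 19 tilt -5
[512. 190. 264.] wrist [226. 241. 370.] yaw -10 tilt 20
[530.  66. 265.] wrist [262. 177. 371.] yaw -23 tilt 20
[520. -56. 267.] wrist [282. 110. 372.] yaw -35 tilt 20
[ 482. -171.  268.] wrist [286.  43. 373.] yaw -48 tilt 20
[ 420. -271.  269.] wrist [275. -20. 374.] yaw -60 tilt 20
[{"x": 30, "y": 23, "z": 4, "wx": -7, "wy": 6.6, "wz": -4, "grip": 87}, {"x": 26, "y": 25, "z": 1, "wx": -7.7, "wy": 5.9, "wz": -3.6, "grip": 87}, {"x": 24, "y": 27, "z": -2, "wx": -8.3, "wy": 5.2, "wz": -3.1, "grip": 87}, {"x": 20, "y": 28, "z": -4, "wx": -8.7, "wy": 4.3, "wz": -2.8, "grip": 87}, {"x": 16, "y": 32, "z": -7, "wx": -9.2, "wy": 3.5, "wz": -2.4, "grip": 87}, {"x": 13, "y": 33, "z": -11, "wx": -9.5, "wy": 2.5, "wz": -2.2, "grip": 87}, {"x": 9, "y": 35, "z
[... 947 characters left out ...]
 -7.4, "wy": -6, "wz": -0.6, "grip": 87}, {"x": -38, "y": 54, "z": -16, "wx": -7, "wy": -6.3, "wz": -0.4, "grip": 87}, {"x": 8, "y": 58, "z": 22, "wx": -5.9, "wy": 0.1, "wz": 2.1, "grip": 87}, {"x": 9, "y": 59, "z": 21, "wx": -5.9, "wy": 0, "wz": 2.1, "grip": 87}, {"x": 8, "y": 57, "z": 21, "wx": -5.9, "wy": 0, "wz": 2.2, "grip": 87}, {"x": 8, "y": 58, "z": 20, "wx": -5.8, "wy": 0, "wz": 2.1, "grip": 87}]
[{"x": 7, "y": 57, "z": 19, "wx": -5.9, "wy": 0, "wz": 2.1, "grip": 87}, {"x": 8, "y": 57, "z": 19, "wx": -5.9, "wy": 0, "wz": 2.2, "grip": 87}, {"x": 7, "y": 56, "z": 18, "wx": -5.9, "wy": -0.1, "wz": 2.1, "grip": 87}, {"x": 7, "y": 56, "z": 18, "wx": -5.8, "wy": 0, "wz": 2.1, "grip": 87}]
```

Call:
step_arm --commands '[{"x": 30,"y": 23,"z": 4,"wx": -7,"wy": 6.6,"wz": -4,"grip": 87},{"x": 26,"y": 25,"z": 1,"wx": -7.7,"wy": 5.9,"wz": -3.6,"grip": 87},{"x": 24,"y": 27,"z": -2,"wx": -8.3,"wy": 5.2,"wz": -3.1,"grip": 87},{"x": 20,"y": 28,"z": -4,"wx": -8.7,"wy": 4.3,"wz": -2.8,"grip": 87},{"x": 16,"y": 32,"z": -7,"wx": -9.2,"wy": 3.5,"wz": -2.4,"grip": 87},{"x": 13,"y": 33,"z": -11,"wx": -9.5,"wy": 2.5,"wz": -2.2,"grip": 87},{"x": 9,"y": 35,"z": -13,"wx": -9.7,"wy": 1.6,"wz": -2,"grip": 87},{"x": 6,"y": 38,"z": -15,"wx": -9.8,"wy": 0.8,"wz": -1.8,"grip": 87}]'

```text
t: 2.65
ee_pos: [336.8, 688.6, 565.9]
tcp_rot: [[-0.164, 0.977, -0.135], [-0.459, 0.045, 0.887], [0.873, 0.208, 0.441]]
contact_force: [-0.4, 0.4, -0.1]
opening: 0.99
finger_force: 0.0
```

Call:
step_arm --commands '[{"x": 2,"y": 40,"z": -18,"wx": -9.9,"wy": -0.2,"wz": -1.6,"grip": 87},{"x": -2,"y": 42,"z": -21,"wx": -9.9,"wy": -1,"wz": -1.6,"grip": 87},{"x": -6,"y": 44,"z": -22,"wx": -9.7,"wy": -1.9,"wz": -1.4,"grip": 87},{"x": -10,"y": 46,"z": -23,"wx": -9.5,"wy": -2.6,"wz": -1.4,"grip": 87},{"x": -15,"y": 48,"z": -24,"wx": -9.4,"wy": -3.2,"wz": -1.3,"grip": 87},{"x": -18,"y": 51,"z": -24,"wx": -9.1,"wy": -3.9,"wz": -1.2,"grip": 87},{"x": -22,"y": 51,"z": -25,"wx": -8.7,"wy": -4.5,"wz": -1.2,"grip": 87},{"x": -26,"y": 53,"z": -23,"wx": -8.5,"wy": -4.9,"wz": -1,"grip": 87}]'

```text
t: 3.65
ee_pos: [570.8, 400.8, 413.1]
tcp_rot: [[-0.053, 0.332, 0.942], [-0.132, -0.937, 0.323], [0.99, -0.107, 0.093]]
contact_force: [0.5, 0.4, 0.6]
opening: 0.988
finger_force: 0.0
```

```bash
python3 - <<'E'
from h import *
s=env.state(); q0=np.array(s['joint_positions']); print(s['t'],q0.round(1),fk(q0,PAR)[0]-s['ee_pos'])
w=np.array([225,241,370.]); R=RT(-10,20)
q1,e=ik(w+309.6*R[:,2],R,[45,45,137,230,75,-85])
q2,e=ik(tcp(A,275,-60,20),RT(-60,20),[-10,45,137,230,75,-85])
emit(jpath(q0,q1,5)+jpath(q1,q2,8),87)
E
```

```text
3.65 [ 45.5  22.2 125.  209.1  66.2 -99.2] [-0.00300389  0.024843   -0.073529  ]
[{"x": -24, "y": 43, "z": -17, "wx": -6.5, "wy": -4.3, "wz": -0.7, "grip": 87}, {"x": -26, "y": 43, "z": -16, "wx": -6.2, "wy": -4.5, "wz": -0.7, "grip": 87}, {"x": -28, "y": 44, "z": -15, "wx": -6.1, "wy": -4.7, "wz": -0.5, "grip": 87}, {"x": -30, "y": 43, "z": -13, "wx": -5.8, "wy": -4.8, "wz": -0.4, "grip": 87}, {"x": -31, "y": 43, "z": -12, "wx": -5.5, "wy": -5, "wz": -0.3, "grip": 87}, {"x": 9, "y": 59, "z": 22, "wx": -5.9, "wy": 0, "wz": 2.1, "grip": 87}, {"x": 8, "y": 58, "z": 21, "wx": -5.9, "wy": 0, "wz": 2.2, "grip": 87}, {"x": 8, "y": 58, "z": 21, "wx": -5.9, "wy": 0, "wz": 2.1, "grip": 87}]
[{"x": 8, "y": 57, "z": 20, "wx": -5.8, "wy": 0, "wz": 2.1, "grip": 87}, {"x": 8, "y": 57, "z": 20, "wx": -5.9, "wy": 0, "wz": 2.2, "grip": 87}, {"x": 7, "y": 57, "z": 18, "wx": -5.9, "wy": 0, "wz": 2.1, "grip": 87}, {"x": 7, "y": 56, "z": 19, "wx": -5.8, "wy": 0, "wz": 2.1, "grip": 87}, {"x": 7, "y": 56, "z": 17, "wx": -5.9, "wy": 0, "wz": 2.2, "grip": 87}]
```

Call:
step_arm --commands '[{"x": -24,"y": 43,"z": -17,"wx": -6.5,"wy": -4.3,"wz": -0.7,"grip": 87},{"x": -26,"y": 43,"z": -16,"wx": -6.2,"wy": -4.5,"wz": -0.7,"grip": 87},{"x": -28,"y": 44,"z": -15,"wx": -6.1,"wy": -4.7,"wz": -0.5,"grip": 87},{"x": -30,"y": 43,"z": -13,"wx": -5.8,"wy": -4.8,"wz": -0.4,"grip": 87},{"x": -31,"y": 43,"z": -12,"wx": -5.5,"wy": -5,"wz": -0.3,"grip": 87},{"x": 9,"y": 59,"z": 22,"wx": -5.9,"wy": 0,"wz": 2.1,"grip": 87},{"x": 8,"y": 58,"z": 21,"wx": -5.9,"wy": 0,"wz": 2.2,"grip": 87},{"x": 8,"y": 58,"z": 21,"wx": -5.9,"wy": 0,"wz": 2.1,"grip": 87}]'

```text
t: 4.65
ee_pos: [530.5, 5.5, 266.6]
tcp_rot: [[0.296, -0.48, 0.826], [-0.166, -0.877, -0.451], [0.941, -0.003, -0.339]]
contact_force: [0.1, -0.0, 0.1]
opening: 0.991
finger_force: 0.0
```

Call:
step_arm --commands '[{"x": 8,"y": 57,"z": 20,"wx": -5.8,"wy": 0,"wz": 2.1,"grip": 87},{"x": 8,"y": 57,"z": 20,"wx": -5.9,"wy": 0,"wz": 2.2,"grip": 87},{"x": 7,"y": 57,"z": 18,"wx": -5.9,"wy": 0,"wz": 2.1,"grip": 87},{"x": 7,"y": 56,"z": 19,"wx": -5.8,"wy": 0,"wz": 2.1,"grip": 87},{"x": 7,"y": 56,"z": 17,"wx": -5.9,"wy": 0,"wz": 2.2,"grip": 87}]'

```text
t: 5.28
ee_pos: [422.2, -270.7, 268.6]
tcp_rot: [[0.167, -0.865, 0.472], [-0.297, -0.501, -0.813], [0.94, -0.005, -0.341]]
contact_force: [0.9, -0.5, 0.2]
opening: 0.989
finger_force: 0.0
```

```bash
python3 - <<'E'
from h import *
s=env.state(); print(s['t'],np.round(s['joint_positions'],1),s['ee_pos'],np.round(s['tcp_rot'],3).tolist())
c,w=snap('wrist','w1.png'); snap('top','t1raw.png')
for X in ([*A,227],[*B,227]): print(proj(c,X))
cv2.imwrite('pics/w1b.png',cv2.resize(w,(800,600)))
E
```

```text
5.275 [  -6.4   16.7  140.7  242.9   58.  -111. ] [ 422.18050757 -270.71282651  268.57781927] [[0.167, -0.865, 0.472], [-0.297, -0.501, -0.813], [0.94, -0.005, -0.341]]
[260.66361888 300.04245058]
[286.2425255  205.03238176]
```

View pics/w1b.png

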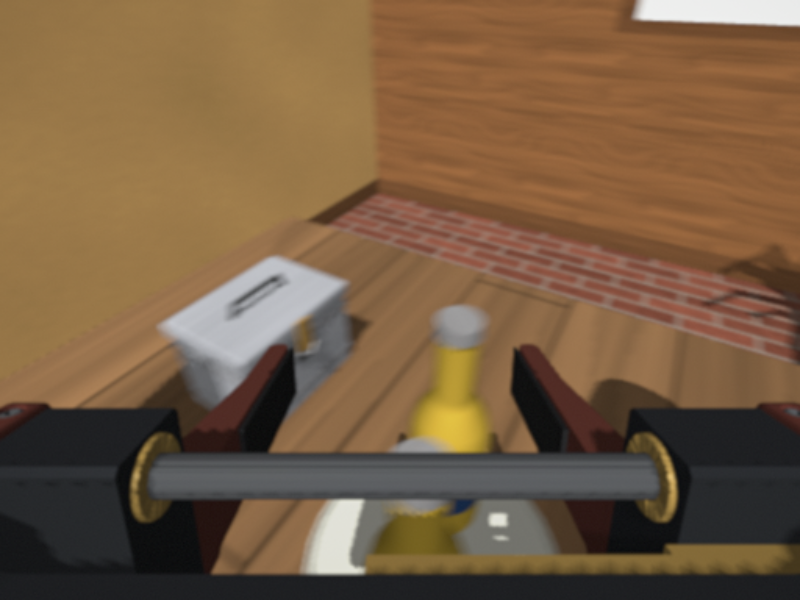

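The wrist view shows cap A at about (418,448) and cap B at about (460,320) in the 800-px scale. Both are slightly to the right of where I predicted.

```bash
python3 - <<'E'
from h import *
c=P('wrist'); k=1.5625
print(ray(c,418/k,450/k,227).round(1),ray(c,460/k,319/k,227).round(1))
# neck columns of bottle B by yellow mask; cap A
im=cv2.imread('pics/w1.png'); hsv=cv2.cvtColor(im,cv2.COLOR_BGR2HSV); m=cv2.inRange(hsv,(20,120,90),(32,255,255))
for v in (235,245,250):
    xs=np.where(m[v,240:340])[0]+240; print(v,xs.min(),xs.max())
# refine in side/top picture t0/s0: neck centre rays vs points
S=P('side')
im=cv2.imread('pics/s0raw.png'); hsv=cv2.cvtColor(im,cv2.COLOR_BGR2HSV); m=cv2.inRange(hsv,(18,150,90),(34,255,255))
for v,z,x0,x1 in ((262,195,240,290),(299,195,280,330)):
    xs=np.where(m[v,x0:x1])[0]+x0; u=(xs.min()+xs.max())/2; print('side',v,u,ray(S,u,v,195).round(1))
for X in ([411,-256,200],[439,-354,200]): print(proj(S,X).round(1))
E
```

```text
[ 409.5 -267.3  227. ] [ 430.5 -359.9  227. ]
235 278 305
245 277 304
250 274 303
side 262 266.0 [ 408.9 -263.6  195. ]
side 299 301.0 [ 436.7 -358.7  195. ]
[265.7 256.9]
[301.4 294.6]
```

```bash
sed -i 's/^A=.*/A=np.array([409,-260.]);B=np.array([435,-357.])/' h.py; cat >> h.py <<'E'
def line(pb,Rb,n,s=None):
    s=s or env.state(); p=np.array(s['ee_pos']); R=np.array(s['tcp_rot']); w=Ro.from_matrix(R.T@Rb).as_rotvec()
    return [(p+(pb-p)*k/n,R@Ro.from_rotvec(w*k/n).as_matrix()) for k in range(1,n+1)]
E
python3 - <<'E'
from h import *
emit(line(tcp(A,200,-60,20),RT(-60,20),2)+[(tcp(A,z,-60,20),RT(-60,20)) for z in (180,155,130,110,97)],87)
E
```

```text
[{"x": -35, "y": 2, "z": 14, "wx": 0, "wy": 0, "wz": -0.1, "grip": 87}, {"x": -35, "y": 2, "z": 13, "wx": 0.1, "wy": 0, "wz": -0.2, "grip": 87}, {"x": -18, "y": 0, "z": 7, "wx": 0, "wy": 0, "wz": 0, "grip": 87}, {"x": -24, "y": 0, "z": 9, "wx": 0, "wy": 0, "wz": 0, "grip": 87}, {"x": -23, "y": 0, "z": 8, "wx": 0, "wy": 0, "wz": 0, "grip": 87}, {"x": -19, "y": 0, "z": 7, "wx": 0, "wy": 0, "wz": 0, "grip": 87}, {"x": -12, "y": 0, "z": 5, "wx": 0, "wy": 0, "wz": 0, "grip": 87}]
```

Call:
step_arm --commands '[{"x": -35,"y": 2,"z": 14,"wx": 0,"wy": 0,"wz": -0.1,"grip": 87},{"x": -35,"y": 2,"z": 13,"wx": 0.1,"wy": 0,"wz": -0.2,"grip": 87},{"x": -18,"y": 0,"z": 7,"wx": 0,"wy": 0,"wz": 0,"grip": 87},{"x": -24,"y": 0,"z": 9,"wx": 0,"wy": 0,"wz": 0,"grip": 87},{"x": -23,"y": 0,"z": 8,"wx": 0,"wy": 0,"wz": 0,"grip": 87},{"x": -19,"y": 0,"z": 7,"wx": 0,"wy": 0,"wz": 0,"grip": 87},{"x": -12,"y": 0,"z": 5,"wx": 0,"wy": 0,"wz": 0,"grip": 87},{"x": 0,"y": 0,"z": 0,"wx": 0,"wy": 0,"wz": 0,"grip": 70}]'

```text
t: 6.38
ee_pos: [421.5, -272.7, 89.8]
tcp_rot: [[0.175, -0.861, 0.477], [-0.294, -0.508, -0.809], [0.94, 0.001, -0.342]]
contact_force: [-0.3, -0.5, 0.8]
opening: 0.91
finger_force: 0.0
```

Call:
step_arm --commands '[{"x": 0,"y": 0,"z": 0,"wx": 0,"wy": 0,"wz": 0,"grip": 60},{"x": 0,"y": 0,"z": 0,"wx": 0,"wy": 0,"wz": 0,"grip": 50},{"x": 0,"y": 0,"z": 0,"wx": 0,"wy": 0,"wz": 0,"grip": 40},{"x": 0,"y": 0,"z": 0,"wx": 0,"wy": 0,"wz": 0,"grip": 40}]'

```text
t: 6.88
ee_pos: [421.3, -273.3, 91.6]
tcp_rot: [[0.172, -0.862, 0.477], [-0.293, -0.507, -0.81], [0.94, -0.001, -0.34]]
contact_force: [1.0, 0.2, 2.7]
opening: 0.679
finger_force: 30.0
```

```bash
cat >> h.py <<'E'
def carry(xy0,z0,y0,xy1,z1,y1,n,t=20):
    """smooth carry of the grasp point; IK check"""
    q=np.array(env.state()['joint_positions']); o=[]
    for k in range(1,n+1):
        s=k/n; s=s*s*(3-2*s) if n>5 else s
        yaw=y0+(y1-y0)*s; R=RT(yaw,t); p=tcp(np.array(xy0)+(np.array(xy1)-xy0)*s,z0+(z1-z0)*s,yaw,t)
        q,e=ik(p,R,q); o.append((p,R))
        if e>.05: print('IK',k,e,q.round())
    print(q.round()); return o
E
python3 - <<'E'
from h import *
s=env.state(); g=np.array(s['ee_pos'])-19*np.array(s['tcp_rot'])[:,2]; print(g)
a=g[:2]; up=[(tcp(a,z,-60,20),RT(-60,20)) for z in (g[2]+10,g[2]+30,g[2]+50,g[2]+65)]
b=carry(a,g[2]+65,-60,rk(-60,60),g[2]+65,7.7,20)
emit(up+b,40)
E
```

```text
[ 412.21547793 -257.93058033   98.08613097]
[ -4.  40. 141. 169.  71. -90.]
[{"x": 9, "y": 0, "z": -3, "wx": -0.5, "wy": -0.1, "wz": 0.1, "grip": 40}, {"x": 19, "y": 0, "z": -7, "wx": 0, "wy": 0, "wz": 0, "grip": 40}, {"x": 19, "y": 0, "z": -7, "wx": 0, "wy": 0, "wz": 0, "grip": 40}, {"x": 14, "y": 0, "z": -5, "wx": 0, "wy": 0, "wz": 0, "grip": 40}, {"x": 0, "y": -2, "z": -1, "wx": 0.5, "wy": 0, "wz": -0.1, "grip": 40}, {"x": -2, "y": -6, "z": -4, "wx": 1.3, "wy": 0, "wz": -0.5, "grip": 40}, {"x": -2, "y": -9, "z": -5, "wx": 2.1, "wy": 0, "wz": -0.8, "grip": 40}, {"x": -2, "y": -13, "z": -7, "wx": 2.8, "wy": 0, "wz": -1, "grip": 40}]
[{"x": -3, "y": -15, "z": -8, "wx": 3.3, "wy": 0, "wz": -1.2, "grip": 40}, {"x": -3, "y": -19, "z": -7, "wx": 3.8, "wy": 0, "wz": -1.4, "grip": 40}, {"x": -2, "y": -21, "z": -7, "wx": 4.2, "wy": 0, "wz": -1.5, "grip": 40}, {"x": -2, "y": -23, "z": -6, "wx": 4.4, "wy": 0, "wz": -1.6, "grip": 40}, {"x": -2, "y": -24, "z": -4, "wx": 4.7, "wy": 0, "wz": -1.7, "grip": 40}, {"x": -1, "y": -25, "z": -3, "wx": 4.8, "wy": 0, "wz": -1.7, "grip": 40}, {"x": 0, "y": -25, "z": -1, "wx": 4.7, "wy": 0, "wz": -1.8, "grip": 40}, {"x": 0, "y": -25, "z": 2, "wx": 4.7, "wy": 0, "wz": -1.7, "grip": 40}]
[{"x": 2, "y": -24, "z": 3, "wx": 4.4, "wy": 0, "wz": -1.6, "grip": 40}, {"x": 1, "y": -21, "z": 4, "wx": 4.2, "wy": 0, "wz": -1.5, "grip": 40}, {"x": 2, "y": -20, "z": 5, "wx": 3.8, "wy": 0, "wz": -1.4, "grip": 40}, {"x": 2, "y": -16, "z": 6, "wx": 3.4, "wy": 0, "wz": -1.2, "grip": 40}, {"x": 2, "y": -13, "z": 6, "wx": 2.7, "wy": 0, "wz": -1, "grip": 40}, {"x": 2, "y": -10, "z": 4, "wx": 2.1, "wy": 0, "wz": -0.8, "grip": 40}, {"x": 1, "y": -6, "z": 3, "wx": 1.3, "wy": 0, "wz": -0.4, "grip": 40}, {"x": 0, "y": -2, "z": 2, "wx": 0.5, "wy": 0, "wz": -0.2, "grip": 40}]
```

Call:
step_arm --commands '[{"x": 9,"y": 0,"z": -3,"wx": -0.5,"wy": -0.1,"wz": 0.1,"grip": 40},{"x": 19,"y": 0,"z": -7,"wx": 0,"wy": 0,"wz": 0,"grip": 40},{"x": 19,"y": 0,"z": -7,"wx": 0,"wy": 0,"wz": 0,"grip": 40},{"x": 14,"y": 0,"z": -5,"wx": 0,"wy": 0,"wz": 0,"grip": 40},{"x": 0,"y": -2,"z": -1,"wx": 0.5,"wy": 0,"wz": -0.1,"grip": 40},{"x": -2,"y": -6,"z": -4,"wx": 1.3,"wy": 0,"wz": -0.5,"grip": 40},{"x": -2,"y": -9,"z": -5,"wx": 2.1,"wy": 0,"wz": -0.8,"grip": 40},{"x": -2,"y": -13,"z": -7,"wx": 2.8,"wy": 0,"wz": -1,"grip": 40}]'

```text
t: 7.88
ee_pos: [437.0, -241.3, 155.1]
tcp_rot: [[0.21, -0.796, 0.568], [-0.273, -0.605, -0.748], [0.939, 0.002, -0.344]]
contact_force: [-0.2, -0.3, -4.8]
opening: 0.679
finger_force: 30.0
```

Call:
step_arm --commands '[{"x": -3,"y": -15,"z": -8,"wx": 3.3,"wy": 0,"wz": -1.2,"grip": 40},{"x": -3,"y": -19,"z": -7,"wx": 3.8,"wy": 0,"wz": -1.4,"grip": 40},{"x": -2,"y": -21,"z": -7,"wx": 4.2,"wy": 0,"wz": -1.5,"grip": 40},{"x": -2,"y": -23,"z": -6,"wx": 4.4,"wy": 0,"wz": -1.6,"grip": 40},{"x": -2,"y": -24,"z": -4,"wx": 4.7,"wy": 0,"wz": -1.7,"grip": 40},{"x": -1,"y": -25,"z": -3,"wx": 4.8,"wy": 0,"wz": -1.7,"grip": 40},{"x": 0,"y": -25,"z": -1,"wx": 4.7,"wy": 0,"wz": -1.8,"grip": 40},{"x": 0,"y": -25,"z": 2,"wx": 4.7,"wy": 0,"wz": -1.7,"grip": 40}]'

```text
t: 8.88
ee_pos: [514.8, -74.5, 154.2]
tcp_rot: [[0.333, -0.272, 0.903], [-0.094, -0.962, -0.256], [0.938, 0.0, -0.346]]
contact_force: [0.6, 0.3, -4.5]
opening: 0.679
finger_force: 30.0
```

Call:
step_arm --commands '[{"x": 2,"y": -24,"z": 3,"wx": 4.4,"wy": 0,"wz": -1.6,"grip": 40},{"x": 1,"y": -21,"z": 4,"wx": 4.2,"wy": 0,"wz": -1.5,"grip": 40},{"x": 2,"y": -20,"z": 5,"wx": 3.8,"wy": 0,"wz": -1.4,"grip": 40},{"x": 2,"y": -16,"z": 6,"wx": 3.4,"wy": 0,"wz": -1.2,"grip": 40},{"x": 2,"y": -13,"z": 6,"wx": 2.7,"wy": 0,"wz": -1,"grip": 40},{"x": 2,"y": -10,"z": 4,"wx": 2.1,"wy": 0,"wz": -0.8,"grip": 40},{"x": 1,"y": -6,"z": 3,"wx": 1.3,"wy": 0,"wz": -0.4,"grip": 40},{"x": 0,"y": -2,"z": 2,"wx": 0.5,"wy": 0,"wz": -0.2,"grip": 40}]'

```text
t: 9.88
ee_pos: [562.0, 32.8, 154.7]
tcp_rot: [[0.341, 0.135, 0.93], [0.045, -0.991, 0.128], [0.939, -0.002, -0.344]]
contact_force: [-0.2, -0.3, -4.3]
opening: 0.678
finger_force: 30.0
```

```bash
python3 - <<'E'
from h import *
s=env.state(); g=np.array(s['ee_pos'])-19*np.array(s['tcp_rot'])[:,2]; print(s['t'],g,s['finger_force'],np.round(s['joint_positions']))
c,im=snap('side','s2raw.png'); cv2.imwrite('pics/s2.png',cv2.resize(im,(800,600)))
tz=98.1+20+0 # deck is 18 mm higher than plate face
print(emit([(tcp(rk(x,60),g[2],7.7,20),RT(7.7,20)) for x in (-50,-30,-8,14,33,46,50)]+[(tcp(rk(50,60),z,7.7,20),RT(7.7,20)) for z in (150,136,126,121,117,115)],40))
E
```

```text
9.875 [544.34774412  30.37570434 161.25124773] 29.998047798871994 [ -4.  40. 141. 168.  71. -90.]
[{"x": 3, "y": 0, "z": 9, "wx": -0.1, "wy": 0.1, "wz": 0, "grip": 40}, {"x": 7, "y": 0, "z": 19, "wx": 0, "wy": 0, "wz": 0, "grip": 40}, {"x": 8, "y": 0, "z": 21, "wx": 0, "wy": 0, "wz": 0, "grip": 40}, {"x": 7, "y": 0, "z": 20, "wx": 0, "wy": 0, "wz": 0, "grip": 40}, {"x": 7, "y": 0, "z": 18, "wx": 0, "wy": 0, "wz": 0, "grip": 40}, {"x": 4, "y": 0, "z": 13, "wx": 0, "wy": 0, "wz": 0, "grip": 40}, {"x": 2, "y": 0, "z": 3, "wx": 0, "wy": 0, "wz": 0, "grip": 40}, {"x": -11, "y": 0, "z": 4, "wx": 0, "wy": 0, "wz": 0, "grip": 40}]
[{"x": -13, "y": 0, "z": 5, "wx": 0, "wy": 0, "wz": 0, "grip": 40}, {"x": -10, "y": 0, "z": 3, "wx": 0, "wy": 0, "wz": 0, "grip": 40}, {"x": -4, "y": 0, "z": 2, "wx": 0, "wy": 0, "wz": 0, "grip": 40}, {"x": -4, "y": 0, "z": 1, "wx": 0, "wy": 0, "wz": 0, "grip": 40}, {"x": -2, "y": 0, "z": 1, "wx": 0, "wy": 0, "wz": 0, "grip": 40}]
(array([671.04868346,  47.52102677, 108.46618556]), array([[ 3.39042004e-01,  1.33759695e-01,  9.31213651e-01],
       [ 4.49983389e-02, -9.91013469e-01,  1.25966080e-01],
       [ 9.39694455e-01, -8.04724586e-04, -3.42014156e-01]]))
```

View pics/s2.png

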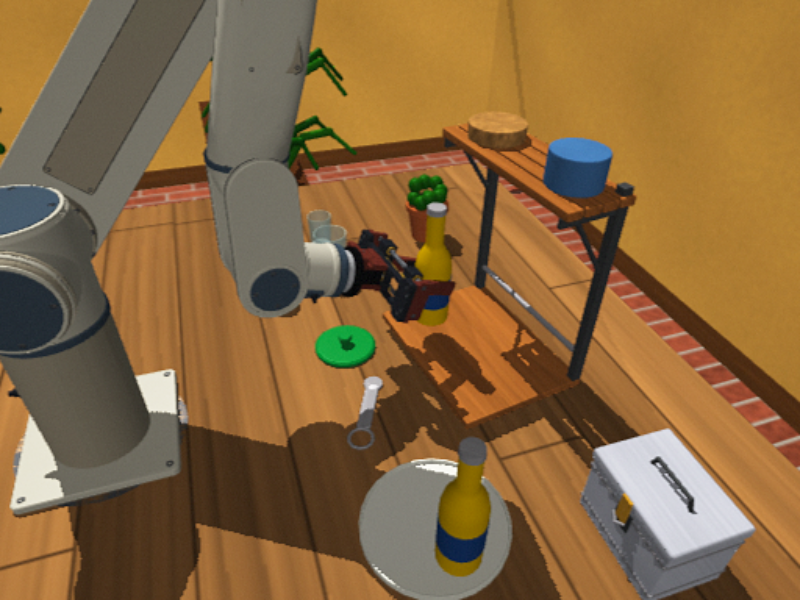

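The side view shows bottle A held upright at about (435,265), over the deck's front left. Bottle B is still on the plate at about (463,510).

Call:
step_arm --commands '[{"x": 3,"y": 0,"z": 9,"wx": -0.1,"wy": 0.1,"wz": 0,"grip": 40},{"x": 7,"y": 0,"z": 19,"wx": 0,"wy": 0,"wz": 0,"grip": 40},{"x": 8,"y": 0,"z": 21,"wx": 0,"wy": 0,"wz": 0,"grip": 40},{"x": 7,"y": 0,"z": 20,"wx": 0,"wy": 0,"wz": 0,"grip": 40},{"x": 7,"y": 0,"z": 18,"wx": 0,"wy": 0,"wz": 0,"grip": 40},{"x": 4,"y": 0,"z": 13,"wx": 0,"wy": 0,"wz": 0,"grip": 40},{"x": 2,"y": 0,"z": 3,"wx": 0,"wy": 0,"wz": 0,"grip": 40},{"x": -11,"y": 0,"z": 4,"wx": 0,"wy": 0,"wz": 0,"grip": 40}]'

```text
t: 10.92
ee_pos: [671.2, 47.0, 144.7]
tcp_rot: [[0.337, 0.133, 0.932], [0.045, -0.991, 0.125], [0.94, -0.0, -0.34]]
contact_force: [0.3, 0.5, -4.7]
opening: 0.677
finger_force: 30.0
```

Call:
step_arm --commands '[{"x": -13,"y": 0,"z": 5,"wx": 0,"wy": 0,"wz": 0,"grip": 40},{"x": -10,"y": 0,"z": 3,"wx": 0,"wy": 0,"wz": 0,"grip": 40},{"x": -4,"y": 0,"z": 2,"wx": 0,"wy": 0,"wz": 0,"grip": 40},{"x": -3,"y": 0,"z": 1,"wx": 0,"wy": 0,"wz": 0,"grip": 40},{"x": 0,"y": 0,"z": 0,"wx": 0,"wy": 0,"wz": 0,"grip": 40}]'

```text
t: 11.55
ee_pos: [671.2, 47.0, 112.1]
tcp_rot: [[0.338, 0.133, 0.932], [0.045, -0.991, 0.125], [0.94, -0.0, -0.341]]
contact_force: [-0.6, 0.6, -4.4]
opening: 0.677
finger_force: 30.0
```

Call:
step_arm --commands '[{"x": -1.4,"y": 0,"z": 0.5,"wx": 0,"wy": 0,"wz": 0,"grip": 40},{"x": -1,"y": 0,"z": 0.4,"wx": 0,"wy": 0,"wz": 0,"grip": 40},{"x": 0,"y": 0,"z": 0,"wx": 0,"wy": 0,"wz": 0,"grip": 40}]'

```text
t: 11.92
ee_pos: [671.3, 47.0, 109.9]
tcp_rot: [[0.338, 0.133, 0.932], [0.045, -0.991, 0.125], [0.94, -0.0, -0.341]]
contact_force: [0.1, -0.0, -4.5]
opening: 0.683
finger_force: 30.0
```

Call:
step_arm --commands '[{"x": -1,"y": 0,"z": 0.4,"wx": 0,"wy": 0,"wz": 0,"grip": 40},{"x": -1,"y": 0,"z": 0.4,"wx": 0,"wy": 0,"wz": 0,"grip": 40}]'

```text
t: 12.18
ee_pos: [672.2, 47.1, 109.9]
tcp_rot: [[0.333, 0.133, 0.934], [0.044, -0.991, 0.125], [0.942, -0.0, -0.336]]
contact_force: [-5.6, -0.4, 10.0]
opening: 0.679
finger_force: 30.0
```

Call:
step_arm --commands '[{"x": 0.5,"y": 0,"z": 0,"wx": 0,"wy": 0,"wz": 0,"grip": 70},{"x": 0,"y": 0,"z": 0,"wx": 0,"wy": 0,"wz": 0,"grip": 80},{"x": 0,"y": 0,"z": 0,"wx": 0,"wy": 0,"wz": 0,"grip": 87},{"x": 0,"y": 0,"z": 0,"wx": 0,"wy": 0,"wz": 0,"grip": 87},{"x": -3,"y": 0,"z": -9,"wx": 0,"wy": 0,"wz": 0,"grip": 87},{"x": -7,"y": 0,"z": -19,"wx": 0,"wy": 0,"wz": 0,"grip": 87},{"x": -10,"y": 0,"z": -28,"wx": 0,"wy": 0,"wz": 0,"grip": 87},{"x": -10,"y": 0,"z": -28,"wx": 0,"wy": 0,"wz": 0,"grip": 87}]'

```text
t: 13.18
ee_pos: [581.8, 35.2, 108.8]
tcp_rot: [[0.338, 0.133, 0.932], [0.045, -0.991, 0.125], [0.94, -0.001, -0.341]]
contact_force: [0.5, 0.6, 0.4]
opening: 0.99
finger_force: 0.0
```

```bash
python3 - <<'E'
from h import *
s=env.state(); g=np.array(s['ee_pos'])-19*np.array(s['tcp_rot'])[:,2]; print(s['t'],g,s['opening'],np.round(s['joint_positions']))
# bottle A check: project expected necks
c,im=snap('side','s3raw.png'); hsv=cv2.cvtColor(im,cv2.COLOR_BGR2HSV); m=cv2.inRange(hsv,(18,150,90),(34,255,255)); 
x=rk(50,60); e0=proj(c,[*x,35+148]); e1=proj(c,[*x,35+200]); print('expected neck',e0,e1)
for v in (int(e0[1])-3,int(e1[1])+3):
    xs=np.where(m[v,int(e0[0])-25:int(e0[0])+25])[0]+int(e0[0])-25; print(v,xs.min(),xs.max())
B=np.array([435,-357.])
up=line(tcp(rk(-60,55),200,7.7,20),RT(7.7,20),4)
up2=[(tcp(rk(-60,50),z,7.7,20),RT(7.7,20)) for z in (240,275)]
b=carry(rk(-60,50),275,7.7,B,275,-65,16)
emit(up+up2+b,87)
E
```

```text
13.175 [564.05095242  32.81799248 115.27745236] 0.9902415966844977 [ -3.  48. 138. 170.  76. -91.]
expected neck [313.09414499 159.59108826] [315.2629115  142.37166838]
156 309 319
145 311 312
[ -21.   20.  134.  235.   53. -113.]
[{"x": 19, "y": 1, "z": -11, "wx": 0, "wy": 0.1, "wz": 0, "grip": 87}, {"x": 19, "y": 1, "z": -11, "wx": 0, "wy": 0, "wz": -0.1, "grip": 87}, {"x": 18, "y": 2, "z": -11, "wx": 0, "wy": 0.1, "wz": 0, "grip": 87}, {"x": 19, "y": 1, "z": -11, "wx": 0.1, "wy": 0.1, "wz": 0, "grip": 87}, {"x": 38, "y": 5, "z": -14, "wx": 0, "wy": 0, "wz": 0, "grip": 87}, {"x": 33, "y": 0, "z": -12, "wx": 0, "wy": 0, "wz": 0, "grip": 87}, {"x": -1, "y": 4, "z": -2, "wx": -0.8, "wy": 0, "wz": 0.3, "grip": 87}, {"x": -2, "y": 12, "z": -4, "wx": -2.2, "wy": 0, "wz": 0.8, "grip": 87}]
[{"x": -2, "y": 20, "z": -7, "wx": -3.4, "wy": 0, "wz": 1.2, "grip": 87}, {"x": -2, "y": 25, "z": -7, "wx": -4.3, "wy": 0, "wz": 1.6, "grip": 87}, {"x": -3, "y": 31, "z": -6, "wx": -5.2, "wy": 0, "wz": 1.8, "grip": 87}, {"x": -1, "y": 35, "z": -4, "wx": -5.8, "wy": 0, "wz": 2.1, "grip": 87}, {"x": -1, "y": 37, "z": -1, "wx": -6.1, "wy": 0, "wz": 2.3, "grip": 87}, {"x": 2, "y": 39, "z": 3, "wx": -6.4, "wy": 0, "wz": 2.3, "grip": 87}, {"x": 2, "y": 38, "z": 7, "wx": -6.4, "wy": 0, "wz": 2.3, "grip": 87}, {"x": 4, "y": 36, "z": 11, "wx": -6.2, "wy": 0, "wz": 2.3, "grip": 87}]
[{"x": 5, "y": 31, "z": 14, "wx": -5.7, "wy": 0, "wz": 2.1, "grip": 87}, {"x": 5, "y": 27, "z": 14, "wx": -5.2, "wy": 0, "wz": 1.8, "grip": 87}, {"x": 6, "y": 22, "z": 15, "wx": -4.4, "wy": 0, "wz": 1.6, "grip": 87}, {"x": 4, "y": 16, "z": 12, "wx": -3.3, "wy": 0, "wz": 1.3, "grip": 87}, {"x": 3, "y": 9, "z": 8, "wx": -2.2, "wy": 0, "wz": 0.7, "grip": 87}, {"x": 1, "y": 3, "z": 3, "wx": -0.8, "wy": 0, "wz": 0.3, "grip": 87}]
```

Call:
step_arm --commands '[{"x": 19,"y": 1,"z": -11,"wx": 0,"wy": 0.1,"wz": 0,"grip": 87},{"x": 19,"y": 1,"z": -11,"wx": 0,"wy": 0,"wz": -0.1,"grip": 87},{"x": 18,"y": 2,"z": -11,"wx": 0,"wy": 0.1,"wz": 0,"grip": 87},{"x": 19,"y": 1,"z": -11,"wx": 0.1,"wy": 0.1,"wz": 0,"grip": 87},{"x": 38,"y": 5,"z": -14,"wx": 0,"wy": 0,"wz": 0,"grip": 87},{"x": 33,"y": 0,"z": -12,"wx": 0,"wy": 0,"wz": 0,"grip": 87},{"x": -1,"y": 4,"z": -2,"wx": -0.8,"wy": 0,"wz": 0.3,"grip": 87},{"x": -2,"y": 12,"z": -4,"wx": -2.2,"wy": 0,"wz": 0.8,"grip": 87}]'

```text
t: 14.22
ee_pos: [563.1, 6.1, 268.9]
tcp_rot: [[0.335, 0.078, 0.939], [0.027, -0.997, 0.074], [0.942, 0.0, -0.336]]
contact_force: [1.1, 0.3, -0.3]
opening: 0.989
finger_force: 0.0
```

Call:
step_arm --commands '[{"x": -2,"y": 20,"z": -7,"wx": -3.4,"wy": 0,"wz": 1.2,"grip": 87},{"x": -2,"y": 25,"z": -7,"wx": -4.3,"wy": 0,"wz": 1.6,"grip": 87},{"x": -3,"y": 31,"z": -6,"wx": -5.2,"wy": 0,"wz": 1.8,"grip": 87},{"x": -1,"y": 35,"z": -4,"wx": -5.8,"wy": 0,"wz": 2.1,"grip": 87},{"x": -1,"y": 37,"z": -1,"wx": -6.1,"wy": 0,"wz": 2.3,"grip": 87},{"x": 2,"y": 39,"z": 3,"wx": -6.4,"wy": 0,"wz": 2.3,"grip": 87},{"x": 2,"y": 38,"z": 7,"wx": -6.4,"wy": 0,"wz": 2.3,"grip": 87},{"x": 4,"y": 36,"z": 11,"wx": -6.2,"wy": 0,"wz": 2.3,"grip": 87}]'

```text
t: 15.22
ee_pos: [485.8, -250.5, 267.0]
tcp_rot: [[0.251, -0.673, 0.696], [-0.23, -0.74, -0.633], [0.94, -0.001, -0.34]]
contact_force: [0.9, -0.2, 0.5]
opening: 0.99
finger_force: 0.0
```

Call:
step_arm --commands '[{"x": 5,"y": 31,"z": 14,"wx": -5.7,"wy": 0,"wz": 2.1,"grip": 87},{"x": 5,"y": 27,"z": 14,"wx": -5.2,"wy": 0,"wz": 1.8,"grip": 87}]'

```text
t: 15.48
ee_pos: [466.0, -312.5, 266.7]
tcp_rot: [[0.2, -0.808, 0.555], [-0.275, -0.59, -0.759], [0.94, -0.001, -0.34]]
contact_force: [0.3, -0.3, 0.4]
opening: 0.994
finger_force: 0.0
```

```bash
python3 - <<'E'
from h import *
s=env.state(); print(s['t'],np.round(s['ee_pos'],1),np.round(s['joint_positions']))
c,w=snap('wrist','w4.png'); hsv=cv2.cvtColor(w,cv2.COLOR_BGR2HSV)
t,im=snap('top','t4.png'); sc,sm=snap('side','s4raw.png')
print('exp',proj(c,[435,-357,227]))
m=cv2.inRange(hsv,(20,120,90),(32,255,255)); n,_,st,ce=cv2.connectedComponentsWithStats(m)
print([(a.tolist(),b.round().tolist()) for a,b in zip(st[1:],ce[1:]) if a[4]>60])
cv2.imwrite('pics/m4.png',np.hstack([w[100:384,100:450],im[120:404,150:450],]))
E
```

```text
15.475 [ 466.  -312.5  266.7] [ -17.   18.  138.  226.   52. -108.]
exp [324.48151126 255.84371495]
[([303, 273, 37, 17, 380], [319.0, 284.0]), ([83, 278, 19, 55, 248], [89.0, 304.0]), ([412, 278, 22, 56, 457], [424.0, 309.0]), ([235, 319, 272, 48, 5482], [357.0, 351.0])]Traceback (most recent call last):
  File "<stdin>", line 8, in <module>
    return _nx.concatenate(arrs, 1, dtype=dtype, casting=casting)
           ~~~~~~~~~~~~~~~^^^^^^^^^^^^^^^^^^^^^^^^^^^^^^^^^^^^^^^
ValueError: all the input array dimensions except for the concatenation axis must match exactly, but along dimension 0, the array at index 0 has size 284 and the array at index 1 has size 264
```

```bash
python3 - <<'E'
from h import *
w=cv2.imread('pics/w4.png'); im=cv2.imread('pics/t4.png')
cv2.imwrite('pics/m4.png',np.hstack([w[100:384,100:450],im[100:384,150:450]]))
E
```

```text
(no output)
```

View pics/m4.png

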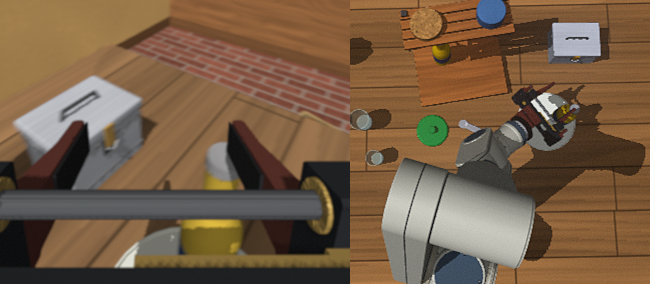

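The wrist view (left half) shows cap B at about pixel (320,250) of the full frame, between the fingers and close to the prediction. In the top view (right half), bottle A stands on the deck, partly under the shelf.

```bash
python3 - <<'E'
from h import *
b=ray(P('wrist'),320.5,250,227)[:2]; print(b)
b=np.round((b+B)/2); print(b)
R=RT(-65,20)
h=line(tcp(b,272,-65,20),R,5); print(ik(h[-1][0],R,env.state()['joint_positions'])[0].round(), ik(tcp(b,97,-65,20),R,env.state()['joint_positions']))
emit(h+[(tcp(b,z,-65,20),R) for z in (240,205,170,140,115,100,97)],87)
E
```

```text
[ 441.38687715 -360.03765404]
[ 438. -359.]
[ -21.   20.  133.  235.   53. -113.] (array([-21.06661434,  49.23655233, 131.6929675 , 223.70339468,
        70.67069231, -89.31656825]), np.float64(3.789561257387201e-14))
[{"x": 2, "y": 11, "z": 7, "wx": -2.1, "wy": 0, "wz": 0.8, "grip": 87}, {"x": 3, "y": 11, "z": 8, "wx": -2.2, "wy": 0, "wz": 0.7, "grip": 87}, {"x": 2, "y": 10, "z": 8, "wx": -2.1, "wy": -0.1, "wz": 0.8, "grip": 87}, {"x": 3, "y": 10, "z": 9, "wx": -2.2, "wy": 0, "wz": 0.7, "grip": 87}, {"x": 3, "y": 10, "z": 9, "wx": -2.1, "wy": 0, "wz": 0.8, "grip": 87}, {"x": -30, "y": 0, "z": 11, "wx": 0, "wy": 0, "wz": 0, "grip": 87}, {"x": -33, "y": 0, "z": 12, "wx": 0, "wy": 0, "wz": 0, "grip": 87}, {"x": -33, "y": 0, "z": 11, "wx": 0, "wy": 0, "wz": 0, "grip": 87}]
[{"x": -28, "y": 0, "z": 11, "wx": 0, "wy": 0, "wz": 0, "grip": 87}, {"x": -24, "y": 0, "z": 8, "wx": 0, "wy": 0, "wz": 0, "grip": 87}, {"x": -14, "y": 0, "z": 5, "wx": 0, "wy": 0, "wz": 0, "grip": 87}, {"x": -2, "y": 0, "z": 1, "wx": 0, "wy": 0, "wz": 0, "grip": 87}]
```

Call:
step_arm --commands '[{"x": 2,"y": 11,"z": 7,"wx": -2.1,"wy": 0,"wz": 0.8,"grip": 87},{"x": 3,"y": 11,"z": 8,"wx": -2.2,"wy": 0,"wz": 0.7,"grip": 87},{"x": 2,"y": 10,"z": 8,"wx": -2.1,"wy": -0.1,"wz": 0.8,"grip": 87},{"x": 3,"y": 10,"z": 9,"wx": -2.2,"wy": 0,"wz": 0.7,"grip": 87},{"x": 3,"y": 10,"z": 9,"wx": -2.1,"wy": 0,"wz": 0.8,"grip": 87},{"x": -30,"y": 0,"z": 11,"wx": 0,"wy": 0,"wz": 0,"grip": 87},{"x": -33,"y": 0,"z": 12,"wx": 0,"wy": 0,"wz": 0,"grip": 87},{"x": -33,"y": 0,"z": 11,"wx": 0,"wy": 0,"wz": 0,"grip": 87}]'

```text
t: 16.62
ee_pos: [445.9, -375.4, 164.2]
tcp_rot: [[0.14, -0.907, 0.398], [-0.309, -0.422, -0.852], [0.941, -0.004, -0.339]]
contact_force: [0.3, -0.2, -0.3]
opening: 0.993
finger_force: 0.0
```

Call:
step_arm --commands '[{"x": -28,"y": 0,"z": 11,"wx": 0,"wy": 0,"wz": 0,"grip": 87},{"x": -24,"y": 0,"z": 8,"wx": 0,"wy": 0,"wz": 0,"grip": 87},{"x": -14,"y": 0,"z": 5,"wx": 0,"wy": 0,"wz": 0,"grip": 87},{"x": -2,"y": 0,"z": 1,"wx": 0,"wy": 0,"wz": 0,"grip": 87},{"x": 0,"y": 0,"z": 0,"wx": 0,"wy": 0,"wz": 0,"grip": 70},{"x": 0,"y": 0,"z": 0,"wx": 0,"wy": 0,"wz": 0,"grip": 60},{"x": 0,"y": 0,"z": 0,"wx": 0,"wy": 0,"wz": 0,"grip": 50},{"x": 0,"y": 0,"z": 0,"wx": 0,"wy": 0,"wz": 0,"grip": 40}]'

```text
t: 17.62
ee_pos: [446.4, -375.1, 93.2]
tcp_rot: [[0.14, -0.906, 0.399], [-0.309, -0.423, -0.852], [0.941, -0.004, -0.339]]
contact_force: [-0.6, 0.6, 2.0]
opening: 0.678
finger_force: 30.0
```

Call:
step_arm --commands '[{"x": 0,"y": 0,"z": 0,"wx": 0,"wy": 0,"wz": 0,"grip": 40},{"x": 0,"y": 0,"z": 0,"wx": 0,"wy": 0,"wz": 0,"grip": 40}]'

```text
t: 17.88
ee_pos: [446.4, -375.2, 93.2]
tcp_rot: [[0.14, -0.906, 0.399], [-0.308, -0.423, -0.852], [0.941, -0.003, -0.339]]
contact_force: [0.1, -0.6, 5.7]
opening: 0.68
finger_force: 30.0
```

```bash
python3 - <<'E'
from h import *
s=env.state(); g=np.array(s['ee_pos'])-19*np.array(s['tcp_rot'])[:,2]; print(g,s['finger_force'],s['opening'])
a=g[:2]; up=[(tcp(a,z,-65,20),RT(-65,20)) for z in (g[2]+10,g[2]+30,g[2]+50,g[2]+65)]
b=carry(a,g[2]+65,-65,rk(-60,-60),g[2]+65,7.7,20)
emit(up+b,40)
E
```

```text
[ 438.79508474 -358.96290973   99.62618133] 29.984754770994186 0.6795145013452976
[-25.  38. 137. 146.  66. -87.]
[{"x": 9, "y": 0, "z": -3, "wx": -0.1, "wy": -0.2, "wz": -0.2, "grip": 40}, {"x": 19, "y": 0, "z": -7, "wx": 0, "wy": 0, "wz": 0, "grip": 40}, {"x": 19, "y": 0, "z": -7, "wx": 0, "wy": 0, "wz": 0, "grip": 40}, {"x": 14, "y": 0, "z": -5, "wx": 0, "wy": 0, "wz": 0, "grip": 40}, {"x": 0, "y": -2, "z": -2, "wx": 0.5, "wy": 0, "wz": -0.2, "grip": 40}, {"x": -2, "y": -5, "z": -3, "wx": 1.4, "wy": 0, "wz": -0.5, "grip": 40}, {"x": -2, "y": -8, "z": -6, "wx": 2.3, "wy": 0, "wz": -0.8, "grip": 40}, {"x": -2, "y": -12, "z": -7, "wx": 2.9, "wy": 0, "wz": -1.1, "grip": 40}]
[{"x": -3, "y": -14, "z": -8, "wx": 3.6, "wy": 0, "wz": -1.3, "grip": 40}, {"x": -3, "y": -17, "z": -8, "wx": 4.1, "wy": 0, "wz": -1.4, "grip": 40}, {"x": -3, "y": -19, "z": -8, "wx": 4.5, "wy": 0, "wz": -1.7, "grip": 40}, {"x": -3, "y": -21, "z": -7, "wx": 4.8, "wy": 0, "wz": -1.7, "grip": 40}, {"x": -2, "y": -23, "z": -5, "wx": 5, "wy": 0, "wz": -1.8, "grip": 40}, {"x": -1, "y": -23, "z": -4, "wx": 5.1, "wy": 0, "wz": -1.9, "grip": 40}, {"x": -1, "y": -24, "z": -2, "wx": 5.1, "wy": 0, "wz": -1.9, "grip": 40}, {"x": 0, "y": -23, "z": 0, "wx": 5, "wy": 0, "wz": -1.8, "grip": 40}]
[{"x": 1, "y": -23, "z": 3, "wx": 4.8, "wy": 0, "wz": -1.7, "grip": 40}, {"x": 1, "y": -20, "z": 3, "wx": 4.5, "wy": 0, "wz": -1.7, "grip": 40}, {"x": 2, "y": -19, "z": 5, "wx": 4, "wy": 0, "wz": -1.4, "grip": 40}, {"x": 2, "y": -15, "z": 5, "wx": 3.6, "wy": 0, "wz": -1.3, "grip": 40}, {"x": 2, "y": -13, "z": 5, "wx": 3, "wy": 0, "wz": -1.1, "grip": 40}, {"x": 1, "y": -9, "z": 4, "wx": 2.2, "wy": 0, "wz": -0.8, "grip": 40}, {"x": 1, "y": -6, "z": 3, "wx": 1.4, "wy": 0, "wz": -0.6, "grip": 40}, {"x": 1, "y": -2, "z": 1, "wx": 0.5, "wy": 0, "wz": -0.1, "grip": 40}]
```

Call:
step_arm --commands '[{"x": 9,"y": 0,"z": -3,"wx": -0.1,"wy": -0.2,"wz": -0.2,"grip": 40},{"x": 19,"y": 0,"z": -7,"wx": 0,"wy": 0,"wz": 0,"grip": 40},{"x": 19,"y": 0,"z": -7,"wx": 0,"wy": 0,"wz": 0,"grip": 40},{"x": 14,"y": 0,"z": -5,"wx": 0,"wy": 0,"wz": 0,"grip": 40},{"x": 0,"y": -2,"z": -2,"wx": 0.5,"wy": 0,"wz": -0.2,"grip": 40},{"x": -2,"y": -5,"z": -3,"wx": 1.4,"wy": 0,"wz": -0.5,"grip": 40},{"x": -2,"y": -8,"z": -6,"wx": 2.3,"wy": 0,"wz": -0.8,"grip": 40},{"x": -2,"y": -12,"z": -7,"wx": 2.9,"wy": 0,"wz": -1.1,"grip": 40}]'

```text
t: 18.88
ee_pos: [461.3, -345.0, 156.4]
tcp_rot: [[0.189, -0.841, 0.507], [-0.29, -0.541, -0.79], [0.938, 0.002, -0.346]]
contact_force: [-0.2, 0.1, -4.0]
opening: 0.677
finger_force: 30.0
```

Call:
step_arm --commands '[{"x": -3,"y": -14,"z": -8,"wx": 3.6,"wy": 0,"wz": -1.3,"grip": 40},{"x": -3,"y": -17,"z": -8,"wx": 4.1,"wy": 0,"wz": -1.4,"grip": 40},{"x": -3,"y": -19,"z": -8,"wx": 4.5,"wy": 0,"wz": -1.7,"grip": 40},{"x": -3,"y": -21,"z": -7,"wx": 4.8,"wy": 0,"wz": -1.7,"grip": 40},{"x": -2,"y": -23,"z": -5,"wx": 5,"wy": 0,"wz": -1.8,"grip": 40},{"x": -1,"y": -23,"z": -4,"wx": 5.1,"wy": 0,"wz": -1.9,"grip": 40},{"x": -1,"y": -24,"z": -2,"wx": 5.1,"wy": 0,"wz": -1.9,"grip": 40},{"x": 0,"y": -23,"z": 0,"wx": 5,"wy": 0,"wz": -1.8,"grip": 40}]'

```text
t: 19.88
ee_pos: [533.5, -187.5, 155.7]
tcp_rot: [[0.33, -0.302, 0.894], [-0.106, -0.953, -0.283], [0.938, -0.002, -0.347]]
contact_force: [-0.3, 0.1, -3.3]
opening: 0.675
finger_force: 30.0
```

Call:
step_arm --commands '[{"x": 1,"y": -23,"z": 3,"wx": 4.8,"wy": 0,"wz": -1.7,"grip": 40},{"x": 1,"y": -20,"z": 3,"wx": 4.5,"wy": 0,"wz": -1.7,"grip": 40},{"x": 2,"y": -19,"z": 5,"wx": 4,"wy": 0,"wz": -1.4,"grip": 40},{"x": 2,"y": -15,"z": 5,"wx": 3.6,"wy": 0,"wz": -1.3,"grip": 40},{"x": 2,"y": -13,"z": 5,"wx": 3,"wy": 0,"wz": -1.1,"grip": 40},{"x": 1,"y": -9,"z": 4,"wx": 2.2,"wy": 0,"wz": -0.8,"grip": 40},{"x": 1,"y": -6,"z": 3,"wx": 1.4,"wy": 0,"wz": -0.6,"grip": 40},{"x": 1,"y": -2,"z": 1,"wx": 0.5,"wy": 0,"wz": -0.1,"grip": 40}]'

```text
t: 20.88
ee_pos: [578.0, -85.7, 157.1]
tcp_rot: [[0.341, 0.134, 0.93], [0.043, -0.991, 0.127], [0.939, -0.003, -0.344]]
contact_force: [-0.6, -0.3, -3.9]
opening: 0.678
finger_force: 30.0
```

```bash
python3 - <<'E'
from h import *
s=env.state(); g=np.array(s['ee_pos'])-19*np.array(s['tcp_rot'])[:,2]; print(s['t'],g,s['finger_force'])
for w in ('wrist',):
    c,im=snap(w,'w5.png'); cv2.imwrite('pics/w5b.png',im)
emit([(tcp(rk(x,-60),g[2],7.7,20),RT(7.7,20)) for x in (-50,-30,-8,14,33,46,50)]+[(tcp(rk(50,-60),z,7.7,20),RT(7.7,20)) for z in (150,136,126,122,119)],40)
E
```

```text
20.875 [560.31173952 -88.09956429 163.63858193] 29.994013756513596
[{"x": 3, "y": 0, "z": 10, "wx": -0.1, "wy": 0.1, "wz": -0.1, "grip": 40}, {"x": 7, "y": 0, "z": 18, "wx": 0, "wy": 0, "wz": 0, "grip": 40}, {"x": 8, "y": 0, "z": 21, "wx": 0, "wy": 0, "wz": 0, "grip": 40}, {"x": 7, "y": 0, "z": 21, "wx": 0, "wy": 0, "wz": 0, "grip": 40}, {"x": 7, "y": 0, "z": 18, "wx": 0, "wy": 0, "wz": 0, "grip": 40}, {"x": 4, "y": 0, "z": 12, "wx": 0, "wy": 0, "wz": 0, "grip": 40}, {"x": 1, "y": 0, "z": 4, "wx": 0, "wy": 0, "wz": 0, "grip": 40}, {"x": -12, "y": 0, "z": 4, "wx": 0, "wy": 0, "wz": 0, "grip": 40}]
[{"x": -14, "y": 0, "z": 5, "wx": 0, "wy": 0, "wz": 0, "grip": 40}, {"x": -9, "y": 0, "z": 3, "wx": 0, "wy": 0, "wz": 0, "grip": 40}, {"x": -4, "y": 0, "z": 2, "wx": 0, "wy": 0, "wz": 0, "grip": 40}, {"x": -3, "y": 0, "z": 1, "wx": 0, "wy": 0, "wz": 0, "grip": 40}]
```

View pics/w5b.png

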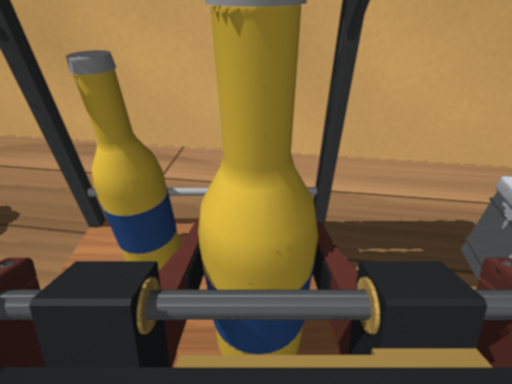

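Bottle A stands upright at the back left, at about (140,165). Bottle B is held upright at about (258,180), and the way in is clear.

Call:
step_arm --commands '[{"x": 3,"y": 0,"z": 10,"wx": -0.1,"wy": 0.1,"wz": -0.1,"grip": 40},{"x": 7,"y": 0,"z": 18,"wx": 0,"wy": 0,"wz": 0,"grip": 40},{"x": 8,"y": 0,"z": 21,"wx": 0,"wy": 0,"wz": 0,"grip": 40},{"x": 7,"y": 0,"z": 21,"wx": 0,"wy": 0,"wz": 0,"grip": 40},{"x": 7,"y": 0,"z": 18,"wx": 0,"wy": 0,"wz": 0,"grip": 40},{"x": 4,"y": 0,"z": 12,"wx": 0,"wy": 0,"wz": 0,"grip": 40},{"x": 1,"y": 0,"z": 4,"wx": 0,"wy": 0,"wz": 0,"grip": 40},{"x": -12,"y": 0,"z": 4,"wx": 0,"wy": 0,"wz": 0,"grip": 40}]'

```text
t: 21.92
ee_pos: [687.5, -71.5, 144.9]
tcp_rot: [[0.337, 0.132, 0.932], [0.046, -0.991, 0.124], [0.94, 0.001, -0.34]]
contact_force: [0.7, 0.0, -2.8]
opening: 0.676
finger_force: 30.0
```

Call:
step_arm --commands '[{"x": -14,"y": 0,"z": 5,"wx": 0,"wy": 0,"wz": 0,"grip": 40},{"x": -9,"y": 0,"z": 3,"wx": 0,"wy": 0,"wz": 0,"grip": 40},{"x": -4,"y": 0,"z": 2,"wx": 0,"wy": 0,"wz": 0,"grip": 40},{"x": -3,"y": 0,"z": 1,"wx": 0,"wy": 0,"wz": 0,"grip": 40},{"x": 0,"y": 0,"z": 0,"wx": 0,"wy": 0,"wz": 0,"grip": 40}]'

```text
t: 22.55
ee_pos: [687.4, -71.5, 112.4]
tcp_rot: [[0.338, 0.132, 0.932], [0.045, -0.991, 0.124], [0.94, 0.0, -0.341]]
contact_force: [0.4, 0.0, -3.1]
opening: 0.682
finger_force: 30.0
```

Call:
step_arm --commands '[{"x": -1,"y": 0,"z": 0.4,"wx": 0,"wy": 0,"wz": 0,"grip": 40},{"x": -1,"y": 0,"z": 0.4,"wx": 0,"wy": 0,"wz": 0,"grip": 40},{"x": 0,"y": 0,"z": 0,"wx": 0,"wy": 0,"wz": 0,"grip": 40}]'

```text
t: 22.92
ee_pos: [687.9, -71.6, 111.4]
tcp_rot: [[0.336, 0.132, 0.933], [0.045, -0.991, 0.124], [0.941, 0.001, -0.339]]
contact_force: [-0.8, 0.0, 1.9]
opening: 0.673
finger_force: 30.0
```

Contact is made. I'll release and draw back.

Call:
step_arm --commands '[{"x": 0,"y": 0,"z": 0,"wx": 0,"wy": 0,"wz": 0,"grip": 70},{"x": 0,"y": 0,"z": 0,"wx": 0,"wy": 0,"wz": 0,"grip": 80},{"x": 0,"y": 0,"z": 0,"wx": 0,"wy": 0,"wz": 0,"grip": 87},{"x": 0,"y": 0,"z": 0,"wx": 0,"wy": 0,"wz": 0,"grip": 87},{"x": -3,"y": 0,"z": -9,"wx": 0,"wy": 0,"wz": 0,"grip": 87},{"x": -7,"y": 0,"z": -19,"wx": 0,"wy": 0,"wz": 0,"grip": 87},{"x": -10,"y": 0,"z": -28,"wx": 0,"wy": 0,"wz": 0,"grip": 87},{"x": -10,"y": 0,"z": -28,"wx": 0,"wy": 0,"wz": 0,"grip": 87}]'

```text
t: 23.92
ee_pos: [596.9, -83.1, 110.9]
tcp_rot: [[0.339, 0.132, 0.931], [0.045, -0.991, 0.124], [0.94, -0.0, -0.342]]
contact_force: [0.0, -0.1, -0.8]
opening: 0.993
finger_force: 0.0
```

```bash
python3 - <<'E'
from h import *
s=env.state(); g=np.array(s['ee_pos'])-19*np.array(s['tcp_rot'])[:,2]; q=np.array(s['joint_positions']); print(s['t'],g,q.round())
# tumbler position from the first top + side pictures: rim centre rays
T=P('top');S=P('side');k=1.5625
im=cv2.imread('pics/t0raw.png')[195:245,110:190]; im2=cv2.imread('pics/s0raw.png')[125:205,160:240]
cv2.imwrite('pics/tum.png',np.hstack([cv2.resize(im,(480,300),interpolation=3),cv2.resize(im2,(300,300),interpolation=3)]))
Tm=np.array([436,312.])
for yaw in (30,45,60):
  for z in (67,180): print(yaw,z,[ (a.round(),round(e,2)) for a,e in [ik(tcp(Tm,z,yaw,45),RT(yaw,45),[25,45,135,170,60,-90])]])
E
```

```text
23.925 [579.20831381 -85.4887886  117.40212546] [-24.  46. 134. 149.  70. -90.]
30 67 [(array([ 37.,  37., 135., 188.,  37., -92.]), np.float64(0.0))]
30 180 [(array([  37.,   18.,  134.,  197.,   17., -101.]), np.float64(0.0))]
45 67 [(array([ 28.,  37., 134., 159.,  37., -86.]), np.float64(0.0))]
45 180 [(array([ 28.,  18., 134., 141.,  19., -65.]), np.float64(0.0))]
60 67 [(array([ 20.,  37., 132., 131.,  37., -78.]), np.float64(0.0))]
60 180 [(array([ 20.,  19., 131., 104.,  28., -47.]), np.float64(0.0))]
```

View pics/tum.png

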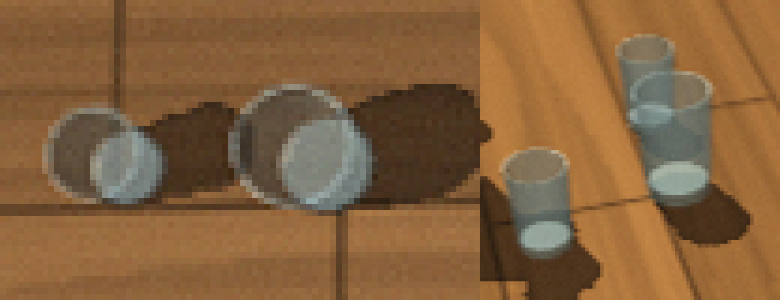

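The crop shows the large tumbler's rim centre at full-frame pixel (159,219) in the top view and (211,149) in the side view. Its foot is at (164,222.5) in the top view and (213,174) in the side view.

```bash
python3 - <<'E'
from h import *
T=P('top');S=P('side')
print(ray(T,159.2,219.3,100),ray(T,164.3,222.5,5),ray(S,211.2,149,100),ray(S,213,173.8,5))
Tm=(ray(T,159.2,219.3,100)+ray(T,164.3,222.5,5)+ray(S,211.2,149,100)+ray(S,213,173.8,5))[:2]/4; print(Tm)
s=env.state(); g=np.array(s['ee_pos'])-19*np.array(s['tcp_rot'])[:,2]
p1=tcp(rk(-70,-60),190,7.7,20); a=line(p1,RT(7.7,20),5)
q=ik(p1,RT(7.7,20),s['joint_positions'])[0]; o=[]
n=20
for k in range(1,n+1):
    u=k/n; u=u*u*(3-2*u); xy=rk(-70,-60)*(1-u)+Tm*u; yaw=7.7+(45-7.7)*u; t=20+15*u; p=tcp(xy,190,yaw,t); R=RT(yaw,t)
    q,e=ik(p,R,q); o.append((p,R))
    if e>.05 or k%5==0: print(k,e,q.round())
print(ik(tcp(Tm,66,45,35),RT(45,35),q)[0].round())
emit(a+o,87)
E
```

```text
[432.56635936 314.30615767 100.        ] [433.15060378 316.68956864   5.        ] [436.62859432 315.58052622 100.        ] [436.61437461 315.17186545   5.        ]
[434.73998302 315.43702949]
5 6.063298011819521e-13 [-21.  32. 140. 144.  61. -85.]
10 5.873819948950162e-13 [ -3.  27. 143. 147.  54. -84.]
15 3.979039320256561e-13 [ 18.  22. 141. 153.  42. -81.]
20 7.771561172376093e-14 [ 27.  21. 138. 154.  36. -79.]
[ 27.  44. 137. 162.  56. -91.]
[{"x": 12, "y": 0, "z": -10, "wx": 0, "wy": 0, "wz": 0, "grip": 87}, {"x": 11, "y": 0, "z": -11, "wx": 0, "wy": 0, "wz": 0, "grip": 87}, {"x": 12, "y": 0, "z": -10, "wx": 0.1, "wy": 0, "wz": 0, "grip": 87}, {"x": 12, "y": 0, "z": -11, "wx": 0, "wy": 0, "wz": 0, "grip": 87}, {"x": 11, "y": 0, "z": -10, "wx": 0, "wy": 0, "wz": -0.1, "grip": 87}, {"x": 0, "y": -3, "z": 0, "wx": 0.2, "wy": -0.1, "wz": 0, "grip": 87}, {"x": 0, "y": -9, "z": -2, "wx": 0.8, "wy": -0.3, "wz": -0.3, "grip": 87}, {"x": -1, "y": -14, "z": -1, "wx": 1.1, "wy": -0.5, "wz": -0.4, "grip": 87}]
[{"x": -1, "y": -18, "z": -2, "wx": 1.5, "wy": -0.7, "wz": -0.6, "grip": 87}, {"
[... 493 characters left out ...]
 -1.1, "wz": -1.3, "grip": 87}]
[{"x": 3, "y": -31, "z": 6, "wx": 2.4, "wy": -1.1, "wz": -1.3, "grip": 87}, {"x": 3, "y": -29, "z": 7, "wx": 2.3, "wy": -1.1, "wz": -1.3, "grip": 87}, {"x": 4, "y": -27, "z": 7, "wx": 2.1, "wy": -1, "wz": -1.3, "grip": 87}, {"x": 5, "y": -24, "z": 8, "wx": 1.8, "wy": -0.9, "wz": -1.2, "grip": 87}, {"x": 4, "y": -21, "z": 7, "wx": 1.7, "wy": -0.8, "wz": -1, "grip": 87}, {"x": 4, "y": -17, "z": 7, "wx": 1.3, "wy": -0.6, "wz": -0.9, "grip": 87}, {"x": 4, "y": -13, "z": 5, "wx": 1, "wy": -0.5, "wz": -0.7, "grip": 87}, {"x": 2, "y": -7, "z": 3, "wx": 0.7, "wy": -0.3, "wz": -0.5, "grip": 87}]
[{"x": 1, "y": -3, "z": 1, "wx": 0.2, "wy": -0.1, "wz": -0.1, "grip": 87}]
```

Call:
step_arm --commands '[{"x": 12,"y": 0,"z": -10,"wx": 0,"wy": 0,"wz": 0,"grip": 87},{"x": 11,"y": 0,"z": -11,"wx": 0,"wy": 0,"wz": 0,"grip": 87},{"x": 12,"y": 0,"z": -10,"wx": 0.1,"wy": 0,"wz": 0,"grip": 87},{"x": 12,"y": 0,"z": -11,"wx": 0,"wy": 0,"wz": 0,"grip": 87},{"x": 11,"y": 0,"z": -10,"wx": 0,"wy": 0,"wz": -0.1,"grip": 87},{"x": 0,"y": -3,"z": 0,"wx": 0.2,"wy": -0.1,"wz": 0,"grip": 87},{"x": 0,"y": -9,"z": -2,"wx": 0.8,"wy": -0.3,"wz": -0.3,"grip": 87},{"x": -1,"y": -14,"z": -1,"wx": 1.1,"wy": -0.5,"wz": -0.4,"grip": 87}]'

```text
t: 24.92
ee_pos: [562.9, -61.2, 182.5]
tcp_rot: [[0.352, 0.174, 0.92], [0.062, -0.985, 0.163], [0.934, -0.0, -0.357]]
contact_force: [-0.1, 0.2, 0.0]
opening: 0.99
finger_force: 0.0
```

Call:
step_arm --commands '[{"x": -1,"y": -18,"z": -2,"wx": 1.5,"wy": -0.7,"wz": -0.6,"grip": 87},{"x": -1,"y": -23,"z": -1,"wx": 1.8,"wy": -0.8,"wz": -0.8,"grip": 87},{"x": -1,"y": -26,"z": -2,"wx": 2.1,"wy": -0.9,"wz": -0.8,"grip": 87},{"x": 0,"y": -28,"z": 0,"wx": 2.2,"wy": -0.9,"wz": -1,"grip": 87},{"x": 0,"y": -30,"z": 1,"wx": 2.4,"wy": -1.1,"wz": -1.1,"grip": 87},{"x": 1,"y": -32,"z": 3,"wx": 2.5,"wy": -1.1,"wz": -1.2,"grip": 87},{"x": 1,"y": -32,"z": 4,"wx": 2.4,"wy": -1.1,"wz": -1.3,"grip": 87},{"x": 3,"y": -32,"z": 5,"wx": 2.5,"wy": -1.1,"wz": -1.3,"grip": 87}]'

```text
t: 25.92
ee_pos: [500.0, 153.3, 180.3]
tcp_rot: [[0.418, 0.49, 0.765], [0.236, -0.872, 0.43], [0.877, 0.001, -0.48]]
contact_force: [0.4, 1.2, 0.2]
opening: 0.989
finger_force: 0.0
```

Call:
step_arm --commands '[{"x": 3,"y": -31,"z": 6,"wx": 2.4,"wy": -1.1,"wz": -1.3,"grip": 87},{"x": 3,"y": -29,"z": 7,"wx": 2.3,"wy": -1.1,"wz": -1.3,"grip": 87},{"x": 4,"y": -27,"z": 7,"wx": 2.1,"wy": -1,"wz": -1.3,"grip": 87},{"x": 5,"y": -24,"z": 8,"wx": 1.8,"wy": -0.9,"wz": -1.2,"grip": 87},{"x": 4,"y": -21,"z": 7,"wx": 1.7,"wy": -0.8,"wz": -1,"grip": 87},{"x": 4,"y": -17,"z": 7,"wx": 1.3,"wy": -0.6,"wz": -0.9,"grip": 87},{"x": 4,"y": -13,"z": 5,"wx": 1,"wy": -0.5,"wz": -0.7,"grip": 87},{"x": 3,"y": -10,"z": 4,"wx": 0.9,"wy": -0.4,"wz": -0.6,"grip": 87}]'

```text
t: 26.92
ee_pos: [447.1, 327.0, 179.1]
tcp_rot: [[0.405, 0.709, 0.578], [0.407, -0.705, 0.58], [0.819, 0.0, -0.574]]
contact_force: [0.3, 0.4, 0.1]
opening: 0.991
finger_force: 0.0
```

```bash
python3 - <<'E'
from h import *
Tm=np.array([435,315.])
s=env.state(); print(s['t'],np.round(s['ee_pos'],1),np.round(s['joint_positions']))
c,w=snap('wrist','w6.png'); t,im=snap('top','t6.png'); 
print('exp rim',proj(c,[*Tm,100]),'foot',proj(c,[*Tm,0]))
sd,sm=snap('side','s6.png')
cv2.imwrite('pics/m6.png',np.vstack([np.hstack([w[84:],im[84:, 30:318]]),]))
R=RT(45,35)
emit(line(tcp(Tm,165,45,35),R,1)+[(tcp(Tm,z,45,35),R) for z in (145,125,105,88,74,66)],87)
E
```

```text
26.925 [447.1 327.  179.1] [ 27.  21. 138. 153.  35. -79.]
exp rim [258.39411964 302.31586936] foot [258.26176635 330.82268631]
[{"x": -22, "y": -1, "z": 13, "wx": 0, "wy": 0, "wz": 0.1, "grip": 87}, {"x": -16, "y": 0, "z": 12, "wx": 0, "wy": 0, "wz": 0, "grip": 87}, {"x": -16, "y": 0, "z": 11, "wx": 0, "wy": 0, "wz": 0, "grip": 87}, {"x": -17, "y": 0, "z": 12, "wx": 0, "wy": 0, "wz": 0, "grip": 87}, {"x": -14, "y": 0, "z": 9, "wx": 0, "wy": 0, "wz": 0, "grip": 87}, {"x": -11, "y": 0, "z": 8, "wx": 0, "wy": 0, "wz": 0, "grip": 87}, {"x": -7, "y": 0, "z": 5, "wx": 0, "wy": 0, "wz": 0, "grip": 87}]
```

View pics/m6.png

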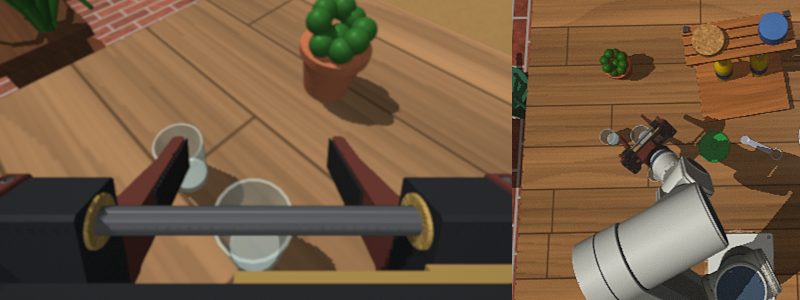

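The rim's centre shows at about (254,292) of the full wrist frame, about 4 mm left of the expected position. Both bottles stand under the shelf in the top view.

```bash
python3 - <<'E'
from h import *
c=P('wrist'); print(ray(c,254,292,100))
Tm=np.array([434,318.]); R=RT(45,35)
emit(line(tcp(Tm,165,45,35),R,1)+[(tcp(Tm,z,45,35),R) for z in (145,125,105,88,74,66)],87)
E
```

```text
[439.01279308 322.99169985 100.        ]
[{"x": -21, "y": -4, "z": 14, "wx": 0, "wy": 0, "wz": 0.1, "grip": 87}, {"x": -16, "y": 0, "z": 12, "wx": 0, "wy": 0, "wz": 0, "grip": 87}, {"x": -16, "y": 0, "z": 11, "wx": 0, "wy": 0, "wz": 0, "grip": 87}, {"x": -17, "y": 0, "z": 12, "wx": 0, "wy": 0, "wz": 0, "grip": 87}, {"x": -14, "y": 0, "z": 9, "wx": 0, "wy": 0, "wz": 0, "grip": 87}, {"x": -11, "y": 0, "z": 9, "wx": 0, "wy": 0, "wz": 0, "grip": 87}, {"x": -7, "y": 0, "z": 4, "wx": 0, "wy": 0, "wz": 0, "grip": 87}]
```

Call:
step_arm --commands '[{"x": -19,"y": -4,"z": 16,"wx": 0,"wy": 0,"wz": 0.1,"grip": 87},{"x": -16,"y": 0,"z": 12,"wx": 0,"wy": 0,"wz": 0,"grip": 87},{"x": -16,"y": 0,"z": 11,"wx": 0,"wy": 0,"wz": 0,"grip": 87},{"x": -17,"y": 0,"z": 12,"wx": 0,"wy": 0,"wz": 0,"grip": 87},{"x": -14,"y": 0,"z": 9,"wx": 0,"wy": 0,"wz": 0,"grip": 87},{"x": -11,"y": 0,"z": 9,"wx": 0,"wy": 0,"wz": 0,"grip": 87},{"x": -7,"y": 0,"z": 4,"wx": 0,"wy": 0,"wz": 0,"grip": 87},{"x": 0,"y": 0,"z": 0,"wx": 0,"wy": 0,"wz": 0,"grip": 75}]'

```text
t: 28.08
ee_pos: [446.6, 330.3, 54.8]
tcp_rot: [[0.408, 0.706, 0.579], [0.405, -0.708, 0.579], [0.819, -0.002, -0.574]]
contact_force: [0.6, 0.5, -0.0]
opening: 0.915
finger_force: 0.0
```

Call:
step_arm --commands '[{"x": 0,"y": 0,"z": 0,"wx": 0,"wy": 0,"wz": 0,"grip": 65},{"x": 0,"y": 0,"z": 0,"wx": 0,"wy": 0,"wz": 0,"grip": 58},{"x": 0,"y": 0,"z": 0,"wx": 0,"wy": 0,"wz": 0,"grip": 50},{"x": 0,"y": 0,"z": 0,"wx": 0,"wy": 0,"wz": 0,"grip": 50}]'

```text
t: 28.58
ee_pos: [447.0, 330.9, 56.0]
tcp_rot: [[0.405, 0.707, 0.58], [0.404, -0.708, 0.58], [0.82, -0.001, -0.572]]
contact_force: [-1.3, 0.2, 2.4]
opening: 0.729
finger_force: 29.9
```

```bash
python3 - <<'E'
from h import *
s=env.state(); R0=np.array(s['tcp_rot']); g=np.array(s['ee_pos'])-19*R0[:,2]; q=np.array(s['joint_positions']); print(s['t'],g,q.round(),s['opening'],s['finger_force'])
up=[(tcp(g[:2],g[2]+d,45,35),RT(45,35)) for d in (8,25,45,65)]
b=carry(g[:2],g[2]+65,45,rk(-52,0),g[2]+65,7.7,24,35)
emit(up+b,50)
E
```

```text
28.575 [435.95656567 319.91667768  66.91918739] [ 27.  44. 137. 162.  56. -90.] 0.7292210523965568 29.864914438769574
[-13.  32. 135. 156.  43. -84.]
[{"x": 7, "y": 0, "z": -5, "wx": 0, "wy": -0.1, "wz": -0.1, "grip": 50}, {"x": 13, "y": 0, "z": -9, "wx": 0, "wy": 0, "wz": 0, "grip": 50}, {"x": 17, "y": 0, "z": -12, "wx": 0, "wy": 0, "wz": 0, "grip": 50}, {"x": 16, "y": 0, "z": -11, "wx": 0, "wy": 0, "wz": 0, "grip": 50}, {"x": 0, "y": 2, "z": -1, "wx": -0.2, "wy": 0, "wz": 0.1, "grip": 50}, {"x": -2, "y": 5, "z": -2, "wx": -0.4, "wy": 0, "wz": 0.4, "grip": 50}, {"x": -2, "y": 8, "z": -3, "wx": -0.7, "wy": 0, "wz": 0.5, "grip": 50}, {"x": -2, "y": 11, "z": -4, "wx": -1, "wy": 0, "wz": 0.6, "grip": 50}]
[{"x": -3, "y": 13, "z": -4, "wx": -1.1, "wy": 0, "wz": 0.8, "grip": 50}, {"x": -4, "y": 16, "z": -5, "wx": -1.4, "wy": 0, "wz": 1, "grip": 50}, {"x": -3, "y": 17, "z": -5, "wx": -1.5, "wy": 0, "wz": 1, "grip": 50}, {"x": -4, "y": 20, "z": -5, "wx": -1.6, "wy": 0, "wz": 1.2, "grip": 50}, {"x": -3, "y": 21, "z": -4, "wx": -1.8, "wy": 0, "wz": 1.2, "grip": 50}, {"x": -3, "y": 22, "z": -5
[... 348 characters left out ...]
, "y": 23, "z": 0, "wx": -1.8, "wy": 0, "wz": 1.3, "grip": 50}, {"x": 1, "y": 21, "z": 0, "wx": -1.7, "wy": 0, "wz": 1.2, "grip": 50}, {"x": 0, "y": 21, "z": 0, "wx": -1.7, "wy": 0, "wz": 1.1, "grip": 50}, {"x": 1, "y": 18, "z": 1, "wx": -1.5, "wy": 0, "wz": 1.1, "grip": 50}, {"x": 1, "y": 17, "z": 2, "wx": -1.3, "wy": 0, "wz": 0.9, "grip": 50}, {"x": 1, "y": 14, "z": 1, "wx": -1.2, "wy": 0, "wz": 0.8, "grip": 50}]
[{"x": 1, "y": 12, "z": 2, "wx": -0.9, "wy": 0, "wz": 0.7, "grip": 50}, {"x": 1, "y": 9, "z": 1, "wx": -0.8, "wy": 0, "wz": 0.5, "grip": 50}, {"x": 0, "y": 5, "z": 1, "wx": -0.4, "wy": 0, "wz": 0.3, "grip": 50}, {"x": 1, "y": 2, "z": 0, "wx": -0.2, "wy": 0, "wz": 0.1, "grip": 50}]
```

Call:
step_arm --commands '[{"x": 7,"y": 0,"z": -5,"wx": 0,"wy": -0.1,"wz": -0.1,"grip": 50},{"x": 13,"y": 0,"z": -9,"wx": 0,"wy": 0,"wz": 0,"grip": 50},{"x": 17,"y": 0,"z": -12,"wx": 0,"wy": 0,"wz": 0,"grip": 50},{"x": 16,"y": 0,"z": -11,"wx": 0,"wy": 0,"wz": 0,"grip": 50},{"x": 0,"y": 2,"z": -1,"wx": -0.2,"wy": 0,"wz": 0.1,"grip": 50},{"x": -2,"y": 5,"z": -2,"wx": -0.4,"wy": 0,"wz": 0.4,"grip": 50},{"x": -2,"y": 8,"z": -3,"wx": -0.7,"wy": 0,"wz": 0.5,"grip": 50},{"x": -2,"y": 11,"z": -4,"wx": -1,"wy": 0,"wz": 0.6,"grip": 50}]'

```text
t: 29.58
ee_pos: [456.5, 303.2, 120.0]
tcp_rot: [[0.427, 0.671, 0.606], [0.387, -0.742, 0.548], [0.817, 0.0, -0.576]]
contact_force: [-0.4, -0.2, -1.7]
opening: 0.729
finger_force: 30.0
```

Call:
step_arm --commands '[{"x": -3,"y": 13,"z": -4,"wx": -1.1,"wy": 0,"wz": 0.8,"grip": 50},{"x": -4,"y": 16,"z": -5,"wx": -1.4,"wy": 0,"wz": 1,"grip": 50},{"x": -3,"y": 17,"z": -5,"wx": -1.5,"wy": 0,"wz": 1,"grip": 50},{"x": -4,"y": 20,"z": -5,"wx": -1.6,"wy": 0,"wz": 1.2,"grip": 50},{"x": -3,"y": 21,"z": -4,"wx": -1.8,"wy": 0,"wz": 1.2,"grip": 50},{"x": -3,"y": 22,"z": -5,"wx": -1.8,"wy": 0,"wz": 1.3,"grip": 50},{"x": -2,"y": 23,"z": -3,"wx": -1.9,"wy": 0,"wz": 1.3,"grip": 50},{"x": -3,"y": 23,"z": -3,"wx": -1.9,"wy": 0,"wz": 1.3,"grip": 50}]'

```text
t: 30.58
ee_pos: [512.3, 151.2, 120.1]
tcp_rot: [[0.515, 0.441, 0.735], [0.254, -0.897, 0.361], [0.819, 0.001, -0.574]]
contact_force: [-0.3, -0.2, -2.5]
opening: 0.732
finger_force: 30.0
```

Call:
step_arm --commands '[{"x": -1,"y": 24,"z": -2,"wx": -1.9,"wy": 0,"wz": 1.4,"grip": 50},{"x": -1,"y": 23,"z": -2,"wx": -1.9,"wy": 0,"wz": 1.3,"grip": 50},{"x": -1,"y": 23,"z": 0,"wx": -1.8,"wy": 0,"wz": 1.3,"grip": 50},{"x": 1,"y": 21,"z": 0,"wx": -1.7,"wy": 0,"wz": 1.2,"grip": 50},{"x": 0,"y": 21,"z": 0,"wx": -1.7,"wy": 0,"wz": 1.1,"grip": 50},{"x": 1,"y": 18,"z": 1,"wx": -1.5,"wy": 0,"wz": 1.1,"grip": 50},{"x": 1,"y": 17,"z": 2,"wx": -1.3,"wy": 0,"wz": 0.9,"grip": 50},{"x": 1,"y": 14,"z": 1,"wx": -1.2,"wy": 0,"wz": 0.8,"grip": 50}]'

```text
t: 31.58
ee_pos: [566.5, -0.3, 120.9]
tcp_rot: [[0.565, 0.18, 0.805], [0.105, -0.984, 0.147], [0.819, 0.001, -0.574]]
contact_force: [0.3, 0.7, -1.6]
opening: 0.725
finger_force: 30.0
```

Call:
step_arm --commands '[{"x": 1,"y": 12,"z": 2,"wx": -0.9,"wy": 0,"wz": 0.7,"grip": 50},{"x": 1,"y": 9,"z": 1,"wx": -0.8,"wy": 0,"wz": 0.5,"grip": 50},{"x": 0,"y": 5,"z": 1,"wx": -0.4,"wy": 0,"wz": 0.3,"grip": 50},{"x": 1,"y": 2,"z": 0,"wx": -0.2,"wy": 0,"wz": 0.1,"grip": 50},{"x": 0,"y": 0,"z": 0,"wx": 0,"wy": 0,"wz": 0,"grip": 50}]'

```text
t: 32.2
ee_pos: [575.6, -25.9, 121.1]
tcp_rot: [[0.569, 0.134, 0.811], [0.078, -0.991, 0.109], [0.818, 0.002, -0.575]]
contact_force: [-0.9, -0.6, -2.7]
opening: 0.725
finger_force: 30.0
```

```bash
python3 - <<'E'
from h import *
s=env.state(); R0=np.array(s['tcp_rot']); g=np.array(s['ee_pos'])-19*R0[:,2]; print(s['t'],g,s['opening'],s['finger_force'])
c,im=snap('side','s7raw.png'); cv2.imwrite('pics/s7.png',cv2.resize(im[60:300,150:470],(800,600),interpolation=3))
z1=66.9+35
emit([(tcp(rk(-52,0),z,7.7,35),RT(7.7,35)) for z in (125,115,108,z1+3,z1+1)],50)
E
```

```text
32.2 [560.185195  -27.9936323 131.9812493] 0.7251384030751713 29.997725771670503
[{"x": -5, "y": 0, "z": 4, "wx": 0.1, "wy": 0.1, "wz": 0.1, "grip": 50}, {"x": -9, "y": 0, "z": 6, "wx": 0, "wy": 0, "wz": 0, "grip": 50}, {"x": -5, "y": 0, "z": 4, "wx": 0, "wy": 0, "wz": 0, "grip": 50}, {"x": -3, "y": 0, "z": 2, "wx": 0, "wy": 0, "wz": 0, "grip": 50}, {"x": -2, "y": 0, "z": 1, "wx": 0, "wy": 0, "wz": 0, "grip": 50}]
```

View pics/s7.png

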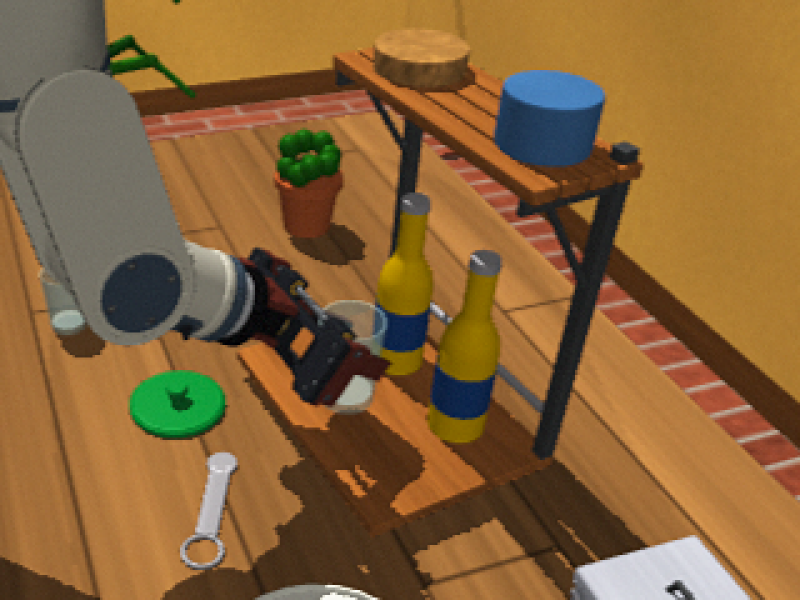

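Both bottles stand upright at the back, at about (405,300) and (468,360) in the crop. The tumbler is held upright over the front of the deck at about (355,350). I'll lower it.

Call:
step_arm --commands '[{"x": -5,"y": 0,"z": 4,"wx": 0.1,"wy": 0.1,"wz": 0.1,"grip": 50},{"x": -9,"y": 0,"z": 6,"wx": 0,"wy": 0,"wz": 0,"grip": 50},{"x": -5,"y": 0,"z": 4,"wx": 0,"wy": 0,"wz": 0,"grip": 50},{"x": -3,"y": 0,"z": 2,"wx": 0,"wy": 0,"wz": 0,"grip": 50},{"x": 0,"y": 0,"z": 0,"wx": 0,"wy": 0,"wz": 0,"grip": 50}]'

```text
t: 32.88
ee_pos: [575.9, -25.9, 93.2]
tcp_rot: [[0.569, 0.134, 0.811], [0.076, -0.991, 0.11], [0.819, -0.001, -0.574]]
contact_force: [-0.3, 1.1, -2.8]
opening: 0.726
finger_force: 30.0
```

Call:
step_arm --commands '[{"x": -1,"y": 0,"z": 0.6,"wx": 0,"wy": 0,"wz": 0,"grip": 50},{"x": -1,"y": 0,"z": 0.6,"wx": 0,"wy": 0,"wz": 0,"grip": 50},{"x": 0,"y": 0,"z": 0,"wx": 0,"wy": 0,"wz": 0,"grip": 50}]'

```text
t: 33.25
ee_pos: [576.0, -26.1, 91.6]
tcp_rot: [[0.568, 0.134, 0.812], [0.076, -0.991, 0.11], [0.82, -0.001, -0.573]]
contact_force: [-0.8, -0.5, -2.6]
opening: 0.724
finger_force: 30.0
```

Call:
step_arm --commands '[{"x": -0.8,"y": 0,"z": 0.6,"wx": 0,"wy": 0,"wz": 0,"grip": 50},{"x": -0.8,"y": 0,"z": 0.6,"wx": 0,"wy": 0,"wz": 0,"grip": 50},{"x": 0,"y": 0,"z": 0,"wx": 0,"wy": 0,"wz": 0,"grip": 50}]'

```text
t: 33.62
ee_pos: [576.7, -25.9, 91.2]
tcp_rot: [[0.564, 0.134, 0.815], [0.076, -0.991, 0.111], [0.822, -0.001, -0.569]]
contact_force: [-5.0, 0.5, 9.5]
opening: 0.729
finger_force: 29.8
```

Call:
step_arm --commands '[{"x": 0.5,"y": 0,"z": 0,"wx": 0,"wy": 0,"wz": 0,"grip": 72},{"x": 0,"y": 0,"z": 0,"wx": 0,"wy": 0,"wz": 0,"grip": 80},{"x": 0,"y": 0,"z": 0,"wx": 0,"wy": 0,"wz": 0,"grip": 87},{"x": 0,"y": 0,"z": 0,"wx": 0,"wy": 0,"wz": 0,"grip": 87},{"x": 0,"y": 0,"z": -8,"wx": 0,"wy": 0,"wz": 0,"grip": 87},{"x": 0,"y": 0,"z": -20,"wx": 0,"wy": 0,"wz": 0,"grip": 87},{"x": 0,"y": 0,"z": -25,"wx": 0,"wy": 0,"wz": 0,"grip": 87},{"x": 0,"y": 0,"z": -25,"wx": 0,"wy": 0,"wz": 0,"grip": 87}]'

```text
t: 34.62
ee_pos: [511.1, -34.5, 135.4]
tcp_rot: [[0.569, 0.134, 0.812], [0.076, -0.991, 0.11], [0.819, -0.001, -0.574]]
contact_force: [-0.1, -0.2, 1.0]
opening: 0.987
finger_force: 0.0
```

Call:
step_arm --commands '[{"x": 10,"y": 0,"z": -20,"wx": 0,"wy": 0,"wz": 0,"grip": 87},{"x": 30,"y": 0,"z": -10,"wx": 0,"wy": 0,"wz": 0,"grip": 87},{"x": 30,"y": 0,"z": -10,"wx": 0,"wy": 0,"wz": 0,"grip": 87},{"x": 0,"y": 0,"z": 0,"wx": 0,"wy": 0,"wz": 0,"grip": 87},{"x": 0,"y": 0,"z": 0,"wx": 0,"wy": 0,"wz": 0,"grip": 87}]'

```text
t: 35.25
ee_pos: [519.0, -33.5, 214.4]
tcp_rot: [[0.569, 0.134, 0.812], [0.076, -0.991, 0.11], [0.819, -0.001, -0.574]]
contact_force: [0.2, 1.2, -0.5]
opening: 0.989
finger_force: 0.0
```

```bash
python3 - <<'E'
from h import *
s=env.state(); print(s['t'],np.round(s['ee_pos']),s['contact_force'],np.abs(s['dq']).max())
c,im=snap('side','s8raw.png'); cv2.imwrite('pics/s8.png',cv2.resize(im[60:300,150:470],(800,600),interpolation=3))
for n,X in (('A',[*rk(50,60),245]),('B',[*rk(50,-60),245]),('T',[*rk(-52,0),135])): u=proj(c,X); print(n,((u-[150,60])*2.5).round())
E
```

```text
35.25 [519. -34. 214.] [ 0.21525895  1.19387322 -0.49267578] 1.7906983289913916
A [414. 197.]
B [486. 255.]
T [350. 342.]
```

View pics/s8.png

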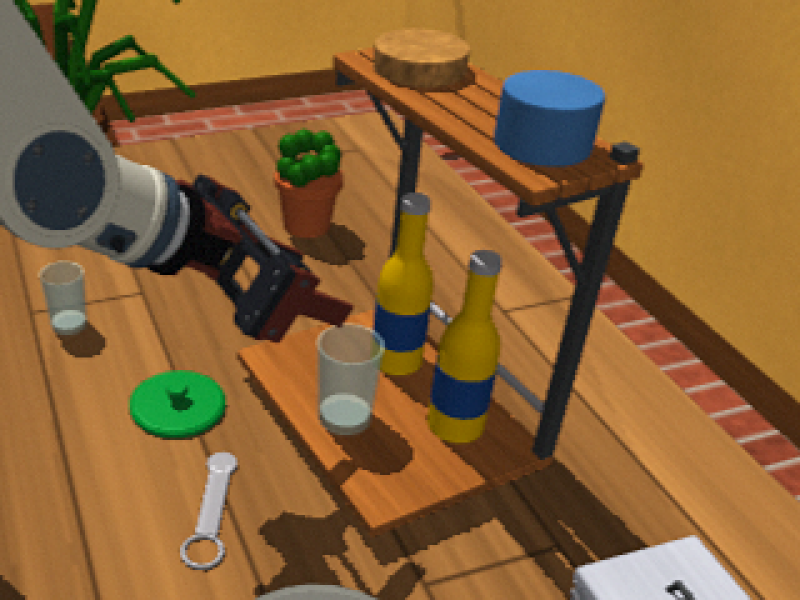

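Both bottles (caps at (416,201) and (485,260)) and the tumbler (rim at (350,345)) stand upright where predicted. The gripper is clear and the other items are undisturbed. Handing in.

```bash
python3 -c "
from station import env
print(env.job_done())"
```

```text
the job is handed in; nothing more can be done
None
```

I handed the job in at about 35 s: both bottles stand upright at the back under the top shelf, with the tumbler upright in front of them. All three are let go. The last side picture confirmed this and showed the opener, lid and pot undisturbed (only a corner of the tin bin was in view), but the hand-in gave no verdict.

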